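# Clear a breadboard, lay a straightedge to it and tilt up the monitor screen

## Robot

A 6-joint arm with a two-finger parallel gripper is mounted at the origin on a cart in front of the work surface, level with it; the furniture and walls round the work are solid. World frame = base frame: x ahead of the robot, y to its left, z up, the work surface at z = 0. Lengths are in m, angles in rad, forces in N, time in s.
With the tool pointing down it reaches from about 0.375 to 0.975 m from the base axis. Payload 3.8 kg.
Tool frame: the origin (TCP) lies on the centre line of the jaws, within the pads' length; the fingertips stand 11 mm ahead of it and the grasp point (between the pads) lies 8 mm behind it; x points along the fingers, y is the direction in which the jaws open and shut, and the axes are right-handed (so a half turn about x gives the same grasp; the last joint's range is limited). The gripper opens to 88 mm and grips with 3 to 60 N. Pads are 18 mm wide; open, the fingers measure 123 mm over their backs; the gripper's body (75 mm by 187 mm) begins 45 mm behind the grasp point.
Start: joints at [-1.362, 0.264, 1.604, -0, 1.274, -0.037], TCP at [0.164, -0.655, 0.25] pointing down, gripper open.
Joint ranges: [-2.63, 2.63], [-0.94, 2.18], [0.31, 2.57], [-1.31, 4.45], [0, 2.66], [-2.55, 2.55]. Speed limits (rad/s): [2.57, 2.57, 3.14, 3.14, 3.14, 3.14].

## Interface

Orientations are given as a unit quaternion [x, y, z, w].
In Python, from workcell import arm gives the robot as it stands. The module is installed in compiled form; this text tells all that it offers.
- The arm moves only by the tool jog_arm, never from a script. Its argument "series" is a list that holds one entry, the list of rows, each a list of 5 numbers: the closure, from 0 (fully open) to 1 (shut), then the shift along the tool's x, y, z in mm, then the turn about the tool's x in degrees. In form: [[[gripper, tx, ty, tz, spin], ...]]. A call has 1 to 5 rows; each row is the pose to reach, as a shift and turn from the pose commanded when the call began, along the tool's axes at that moment; what a row does not reach only later rows make up. A row lasts 1/10 s, in which the tool goes at most 50 mm and 8.59 degrees, less where a joint would pass 70% of its speed; a pose out of reach is approached as far as the arm can. A call with a gripper value outside its range is refused whole. The fingers move at their own pace and stop on an object; "force" is the grip in N (left out, the last holds). Time passes only in rows, so rows that repeat a pose let the fingers close. It gives the time, the measured TCP pose, the force and the opening at its end, in the units of the state.
- arm.read_state(): the state, without advancing time (a new reading comes with each control period).
- arm.snapshot(name): name is "scene" or "top" or "wrist"; returns the picture (480x640x3 uint8, blue, green, red); there is no depth.
- arm.camera_params(name): a dict with "fx", "fy", "cx", "cy" (pixels), "D" ([k1, k2, p1, p2, k3] as OpenCV has them; the pictures are not rectified), "world_from_camera" (4x4, takes a point from camera to world coordinates). Camera axes: x right, y up, looking along -z (the intrinsics and any distortion apply to the point x, -y, -z); pixel columns grow to the right and rows downward; lengths in m; the calibration is good to about 2 mm. A picture is of the moment at which its call begins: read the wrist's pose just before it. camera_params takes no time and is no camera call; for the wrist camera it gives the pose at the moment of the call.
- arm.sign_off(): hands the job in, once; it reports no verdict.
Trained networks look in the newest picture that a camera, given by its name, has taken for a name from the list of things; names that differ only in an ending like _2 or _b are one class to them, and where a whole thing is asked for, a point or a joint stands for the part that bears it (a point fixed in the world has none). Each returns a list of dicts, best first, with "p" (0 to 1); they miss things now and then, are a little off and sometimes report something else, mostly with a low value. They report only what shows in the picture. A call takes as long as a camera call.
- arm.find_in(camera, query): "xyz" ([x, y, z] in m, in world coordinates, good to about 4 mm: the middle of the surface that is visible of it).
The state is a dict: "clock": time; "joint_pos": joint angles; "dq": joint speeds; "joint_torque": joint torques, N m; "position": TCP position; "tool_rot": TCP orientation; "ft_force": force on the tool from outside, world axes, zero at the start; "torque": the same for the moment, N m; "grip_width": finger opening in m.
Only numpy, scipy, OpenCV 4.12 (cv2) and the standard library are available. Lean on these libraries where they do the work, as an engineer would, in place of code of your own. Each camera call takes 0.05 s, during which the arm holds its last target.

## Task

Get the alignment corner ready. First clear away all the dust covers standing on and around the small breadboard: stack them mouth-down in one straight column in the middle of the cork coaster; then lay the straightedge flat on the bench with a long edge flush against the breadboard's near edge, roughly centred on it. The beam monitor's screen lid must also be left raised to 60 degrees; do not knock over the amber vials.

Things in the scene. Friction and masses are not known exactly. Their poses are not given: they have to be found in the camera images.
- cover_0_mid (a point): centre, half-way up, of the red plastic dust cover: a round cap 50 mm across and 36 mm high, closed flat top, open below (mouth down, wall 4 mm), 60 g, z up through its flat top; it stands on the breadboard or on the bench. One of the five covers may be absent.
- cover_0: the red dust cover itself; origin at the middle of its mouth (18 mm below its centre)
- cover_1_mid (a point): centre, half-way up, of the blue plastic dust cover: a round cap 50 mm across and 36 mm high, closed flat top, open below (mouth down, wall 4 mm), 60 g, z up through its flat top; it stands on the breadboard or on the bench. One of the five covers may be absent.
- cover_1: the blue dust cover itself; origin at the middle of its mouth (18 mm below its centre)
- cover_2_mid (a point): centre, half-way up, of the yellow plastic dust cover: a round cap 50 mm across and 36 mm high, closed flat top, open below (mouth down, wall 4 mm), 60 g, z up through its flat top; it stands on the breadboard or on the bench. One of the five covers may be absent.
- cover_2: the yellow dust cover itself; origin at the middle of its mouth (18 mm below its centre)
- cover_3_mid (a point): centre, half-way up, of the green plastic dust cover: a round cap 50 mm across and 36 mm high, closed flat top, open below (mouth down, wall 4 mm), 60 g, z up through its flat top; it stands on the breadboard or on the bench. One of the five covers may be absent.
- cover_3: the green dust cover itself; origin at the middle of its mouth (18 mm below its centre)
- cover_4_mid (a point): centre, half-way up, of the white plastic dust cover: a round cap 50 mm across and 36 mm high, closed flat top, open below (mouth down, wall 4 mm), 60 g, z up through its flat top; it stands on the breadboard or on the bench. One of the five covers may be absent.
- cover_4: the white dust cover itself; origin at the middle of its mouth (18 mm below its centre)
- coaster_top (a point): middle of the top of the fixed round cork coaster with a black rubber edge, 73 mm across, top 6 mm above the bench, where the covers are stacked; a tall fixed black enclosure stands on the bench beyond it (about 0.53 m from the robot in x there, and behind the right half of the breadboard from about 0.6 m), so keep arm and gripper body clear of it
- straightedge_grip (a point): centre of the black grip rib of the loose steel straightedge, 22 mm above its underside. Blade 180 mm long (y axis) by 56 mm wide (x axis) by 8 mm thick, lying flat; both long edges, 28 mm to either side of the middle, are straight and either may be used. The rib along its middle is 90 mm long (y), 16 mm wide (x) and rises from the blade to 34 mm above the underside. 250 g.
- straightedge: the straightedge itself; origin in the middle of its underside, same axes
- board_edge (a point): middle of the near long edge face (the one facing the robot) of the fixed aluminium breadboard, half-way up (7 mm above the bench). Breadboard 200 mm long (y axis) by 100 mm deep (x axis, pointing away from the robot into the board) by 14 mm thick, flat on the bench, with a fixed lens mount standing up to 31 mm above it in the middle near its far edge
- screen (a joint): angle of the beam monitor's screen lid above closed, rad: 0 shut flat, 1.047 is 60 degrees, stop at 1.9. Stiff hinge along the far edge: it stays wherever it is left and takes about 3 to 4 N at the bar to move
- screen_bar (a point): middle of the steel handle bar in front of the screen lid's near edge: 10 mm thick, about 90 mm long (y axis), held 38 mm clear of the lid's edge by a stub at each end, so fingers can go in on both sides and the bar can turn between them
- screen_hinge (a point): middle of the lid's hinge line on the grey fixed beam monitor (150 x 200 mm, 36 mm high), 44 mm above the bench; y axis along the hinge, x axis level, away from the robot. The bar lies 180 mm from it, towards the robot, and goes up and away on an arc as the lid opens
- vial_a: amber vial with a screw cap, 23 mm across, 52 mm high, upright behind the breadboard; bystander; origin under it
- vial_b: the same kind of vial, upright, to the right of the breadboard; bystander; origin under it

How it is judged:
On the way, in this order (a step that is already met when the one before it is completed fails the run):
1. all the dust covers present stand mouth-down in one column on the coaster, at rest (horizontal distance between each of cover_0_mid, cover_1_mid, cover_2_mid, cover_3_mid, cover_4_mid and coaster_top below 0.012 m and angle between each of cover_0_mid, cover_1_mid, cover_2_mid, cover_3_mid, cover_4_mid's own z axis and vertical below 0.1 rad and linear speed of each of cover_0, cover_1, cover_2, cover_3, cover_4 below 0.02 m/s and horizontal distance between cover_0_mid and cover_1_mid below 0.01 m and horizontal distance between each of cover_0_mid, cover_1_mid and cover_2_mid below 0.01 m and horizontal distance between each of cover_0_mid, cover_1_mid, cover_2_mid and cover_3_mid below 0.01 m and horizontal distance between each of cover_0_mid, cover_1_mid, cover_2_mid, cover_3_mid and cover_4_mid below 0.01 m), for 0.2 s.
2. the straightedge lies flat and flush against the breadboard's near edge (x of straightedge_grip in the frame of board_edge between -0.031 and -0.026 m and angle between the y axis of straightedge_grip and the y axis of board_edge, either way round below 0.025 rad and y of straightedge_grip in the frame of board_edge between -0.04 and 0.04 m and angle between straightedge_grip's own z axis and vertical below 0.05 rad and height (world z) of straightedge_grip below 0.027 m and linear speed of straightedge below 0.02 m/s), for 0.2 s.
At the end, for the whole second after the job is handed in: Covers mouth-down in one column: axes within 12 mm of the coaster centre and 10 mm of each other. Straightedge flat, long edge against the near edge of the breadboard: gap under 3 mm, within 0.025 rad, middles within 40 mm. Screen lid at 60 +/- 6 degrees. All at rest (all of step 1 and all of step 2 and value of joint screen between 0.94 and 1.155 rad and velocity of joint screen between -0.05 and 0.05 rad/s); the robot touches nothing.
It fails at once if an amber vial is knocked over (angle between any of vial_a, vial_b's own z axis and vertical above 0.8 rad).
Of cover_0, cover_1, cover_2, cover_3, cover_4 only 4 to 5 are there at a start; the rules pass over those that are not, and their reading is None.
At some moment in a run one of straightedge may be knocked a few centimetres aside while the robot is not near it.
Once in a run the grip may slacken for a moment while it holds something.
It also fails if it takes over 210 s, if anything falls off the work surface, if the arm or the gripper's body presses on something with over 40 N, if the wrist force passes 120 N, or if a joint passes its speed limit or range.

## Working session

There is one attempt and no reset: what is moved stays moved. The work goes in short steps, Python scripts to look and compute and a tool call to move; the robot and the scene stay as the last step left them, time stands still between calls to the robot, and variables do not carry over. Pictures are saved under pics/ and viewed, and the job is handed in when it is done.

Besides the shell and the picture viewer there is one more tool, called after "Request:" as name(argument=value, ...) on one line, values as JSON. jog_arm: Moves the arm, as the interface text tells. Its arguments: {"type":"object","properties":{"series":{"type":"array"},"force":{"type":"number"}},"required":["series"]}

```bash
mkdir -p pics; ls
python3 - <<'E'
from workcell import arm
import cv2,numpy as np
s=arm.read_state();print(s)
for n in ("scene","top","wrist"):
    im=arm.snapshot(n);cv2.imwrite(f"pics/{n}0.png",im)
    p=arm.camera_params(n);print(n,{k:np.round(v,4).tolist() for k,v in p.items()})
E
```

```text
pics
{'clock': 0.0, 'joint_pos': array([-1.36186712e+00,  2.64733017e-01,  1.60536824e+00,  7.48047764e-06,
        1.27370695e+00, -3.68544165e-02]), 'dq': array([ 7.61477643e-04,  1.12144193e-04, -1.23333544e-03,  1.37824389e-03,
       -7.75559598e-05,  8.49151705e-04]), 'joint_torque': array([ 2.64597219e-05, -5.02116573e+01, -3.56874347e+01,  7.27712573e-02,
        2.92835495e-02, -1.75770815e-04]), 'position': array([ 0.16412595, -0.65403207,  0.24840467]), 'tool_rot': array([-0.70170887, -0.08745888,  0.70183845, -0.08589761]), 'ft_force': array([-0.53555537,  0.09010164, -0.13074422]), 'torque': array([-0.01023015, -0.03210584, -0.00108327]), 'grip_width': 0.08781983968174828}
scene {'fx': 593.979, 'fy': 593.979, 'cx': 311.5246, 'cy': 244.821, 'D': [0.0167, 0.0, 0.0, 0.0, 0.0], 'world_from_camera': [[-0.745, 0.562, -0.3593, 0.1192], [-0.667, -0.6344, 0.3908, 0.4903], [-0.0083, 0.5308, 0.8475, 1.0969], [0.0, 0.0, 0.0, 1.0]]}
top {'fx': 460.2343, 'fy': 460.2343, 'cx': 317.4159, 'cy': 238.3038, 'D': [-0.0394, 0.0, 0.0, 0.0, 0.0], 'world_from_camera': [[-0.0041, 0.989, -0.1481, 0.3815], [-1.0, -0.0038, 0.0026, 0.0249], [0.002, 0.1481, 0.989, 1.1446], [0.0, 0.0, 0.0, 1.0]]}
wrist {'fx': 338.4895, 'fy': 338.4895, 'cx': 319.9485, 'cy': 234.2951, 'D': [-0.0381, 0.0, 0.0, 0.0, 0.0], 'world_from_camera': [[0.2429, 0.9303, 0.2747, 0.2346], [-0.97, 0.2336, 0.0666, -0.6365], [-0.0022, -0.2827, 0.9592, 0.3839], [0.0, 0.0, 0.0, 1.0]]}
```

View pics/top0.png

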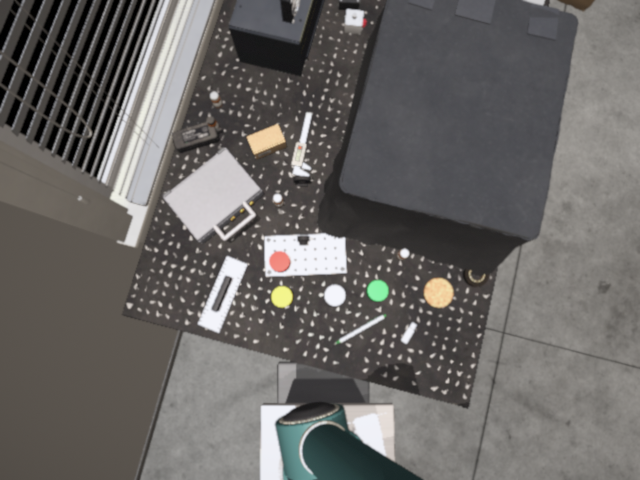

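View pics/scene0.png

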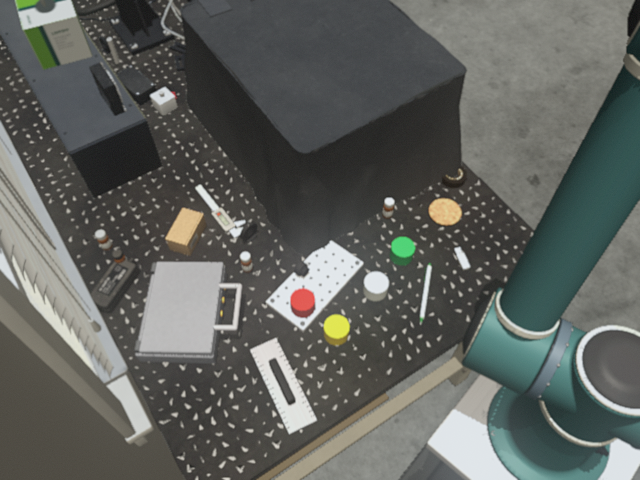

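```bash
cat > H.py <<'E'
from workcell import arm
import cv2,numpy as np
from scipy.spatial.transform import Rotation as R
def px2w(cam,uv,z,p=None):
    p=p or arm.camera_params(cam)
    K=np.array([[p['fx'],0,p['cx']],[0,p['fy'],p['cy']],[0,0,1]])
    q=cv2.undistortPoints(np.array(uv,float).reshape(-1,1,2),K,np.array(p['D'])).reshape(-1,2)
    T=np.array(p['world_from_camera'])
    d=np.c_[q[:,0],-q[:,1],-np.ones(len(q))]@T[:3,:3].T
    o=T[:3,3]; return o+d*((z-o[2])/d[:,2])[:,None]
def w2px(cam,P,p=None):
    p=p or arm.camera_params(cam)
    K=np.array([[p['fx'],0,p['cx']],[0,p['fy'],p['cy']],[0,0,1]])
    T=np.array(p['world_from_camera']); c=(np.atleast_2d(P)-T[:3,3])@T[:3,:3]
    c=c*[1,-1,-1]
    return cv2.projectPoints(c,np.zeros(3),np.zeros(3),K,np.array(p['D']))[0].reshape(-1,2)
def tool():
    s=arm.read_state(); return s['position'],R.from_quat(s['tool_rot']).as_matrix(),s
def shift(target,spin_dir=None):
    p,M,s=tool(); return np.round(M.T@(np.array(target)-p)*1000,1)
E
python3 - <<'E'
from H import *
p,M,s=tool();print(M.round(3))
for c in ("top","scene"):
  for q in ["cover_0","cover_1","cover_2","cover_3","cover_4","straightedge","straightedge_grip","coaster_top","board_edge","screen_bar","screen_hinge","vial_a"]:
    r=arm.find_in(c,q); print(c,q,[(np.round(x['xyz'],3).tolist(),round(x['p'],2)) for x in r[:3]])
E
```

```text
[[-0.     0.243 -0.97 ]
 [ 0.002 -0.97  -0.243]
 [-1.    -0.002 -0.   ]]
top cover_0 [([0.492, 0.115, 0.051], 0.67), ([0.409, 0.109, 0.033], 0.67), ([0.42, -0.124, 0.036], 0.66)]
top cover_1 [([0.492, 0.115, 0.051], 0.67), ([0.409, 0.109, 0.033], 0.67), ([0.42, -0.124, 0.036], 0.66)]
top cover_2 [([0.492, 0.115, 0.051], 0.67), ([0.409, 0.109, 0.033], 0.67), ([0.42, -0.124, 0.036], 0.66)]
top cover_3 [([0.492, 0.115, 0.051], 0.67), ([0.409, 0.109, 0.033], 0.67), ([0.42, -0.124, 0.036], 0.66)]
top cover_4 [([0.492, 0.115, 0.051], 0.67), ([0.409, 0.109, 0.033], 0.67), ([0.42, -0.124, 0.036], 0.66)]
top straightedge [([0.416, 0.256, 0.008], 0.57), ([0.639, 0.118, 0.055], 0.52), ([0.423, -0.121, 0.035], 0.23)]
top straightedge_grip [([0.413, 0.254, 0.007], 0.97)]
top coaster_top [([0.413, -0.275, 0.005], 0.58)]
top board_edge [([0.513, 0.043, 0.018], 0.79)]
top screen_bar [([0.654, 0.272, 0.056], 0.88)]
top screen_hinge [([0.652, 0.272, 0.055], 0.96)]
top vial_a [([0.508, -0.184, 0.05], 0.54)]
scene cover_0 [([0.404, 0.112, 0.032], 0.94), ([0.419, -0.112, 0.038], 0.94), ([0.408, -0.009, 0
[... 161 characters left out ...]
0.94), ([0.419, -0.112, 0.038], 0.94), ([0.408, -0.009, 0.03], 0.73)]
scene cover_3 [([0.404, 0.112, 0.032], 0.94), ([0.419, -0.112, 0.038], 0.94), ([0.408, -0.009, 0.03], 0.73)]
scene cover_4 [([0.404, 0.112, 0.032], 0.94), ([0.419, -0.112, 0.038], 0.94), ([0.408, -0.009, 0.03], 0.73)]
scene straightedge [([0.404, 0.258, 0.01], 0.66)]
scene straightedge_grip [([0.408, 0.257, 0.011], 0.79)]
scene coaster_top [([0.416, -0.274, 0.01], 0.76)]
scene board_edge [([0.513, 0.047, 0.016], 0.88)]
scene screen_bar [([0.646, 0.278, 0.051], 0.6)]
scene screen_hinge [([0.644, 0.285, 0.056], 0.86), ([0.417, -0.111, 0.034], 0.64)]
scene vial_a [([0.505, -0.182, 0.036], 0.74), ([0.643, 0.122, 0.038], 0.72)]
```

The top view shows four covers: red (280,261) on the board, yellow (282,296), white (335,295) and green (378,291). Blue is absent. The coaster is at (438,292) and the straightedge at (222,294). The lid is closed with its bar at about (237,221), and the vials are at (277,198) and (404,253). Next I'll measure precisely.

```bash
cat > meas.py <<'E'
from H import *
def seg(im,lo,hi,box):
    h=cv2.cvtColor(im,cv2.COLOR_BGR2HSV); m=cv2.inRange(h,lo,hi)
    x0,y0,x1,y1=box; k=np.zeros_like(m);k[y0:y1,x0:x1]=m[y0:y1,x0:x1]
    cs,_=cv2.findContours(k,cv2.RETR_EXTERNAL,cv2.CHAIN_APPROX_NONE)
    return max(cs,key=cv2.contourArea)
def fitcap(cam,c,z0,r=.025,h=.036,guess=None):
    """fit silhouette of cylinder to contour by scanning x,y : match convex hull mask"""
    from scipy.optimize import minimize
    p=arm.camera_params(cam)
    hull=cv2.convexHull(c).reshape(-1,2).astype(float)
    mu=hull.mean(0)
    a=np.linspace(0,2*np.pi,60,endpoint=False)
    S=8
    x,y,w,hh=cv2.boundingRect(c); off=np.array([x-10,y-10])
    m=np.zeros(((hh+20)*S,(w+20)*S),np.uint8)
    def draw(pts):
        k=np.zeros_like(m); cv2.fillConvexPoly(k,np.round((pts-off+.5)*S).astype(np.int32),1);return k
    g=np.zeros((hh+20,w+20),np.uint8); cv2.drawContours(g,[c-off.astype(int)],-1,1,-1)
    g=cv2.resize(g,(g.shape[1]*S,g.shape[0]*S),interpolation=cv2.INTER_NEAREST)
    def cost(v):
        P=np.r_[np.c_[v[0]+r*np.cos(a),v[1]+r*np.sin(a),0*a+z0],np.c_[v[0]+r*np.cos(a),v[1]+r*np.sin(a),0*a+z0+h]]
        q=w2px(cam,P,p).astype(np.float32); q=cv2.convexHull(q).reshape(-1,2)
        return float(np.count_nonzero(draw(q)!=g))/S/S
    x0=px2w(cam,[c.reshape(-1,2).mean(0)],z0+h*.6)[0,:2]
    b=minimize(cost,x0,method='Nelder-Mead',options=dict(initial_simplex=[x0,x0+[.006,0],x0+[0,.006]],xatol=1e-4,fatol=.1))
    return b.x,b.fun,cv2.contourArea(c)
E
python3 - <<'E'
from meas import *
boxes={'top':dict(red=(262,245,300,280),yellow=(265,280,300,312),white=(320,280,350,310),green=(362,275,395,308),coaster=(415,270,462,315)),
'scene':dict(red=(285,282,320,320),yellow=(320,310,355,348),white=(360,266,392,304),green=(385,232,420,268),coaster=(425,195,470,230))}
col=dict(red=((0,110,60),(12,255,255)),yellow=((22,120,80),(35,255,255)),white=((0,0,120),(180,40,255)),green=((55,100,50),(85,255,255)),coaster=((8,60,100),(28,255,255)))
for cam in boxes:
    im=cv2.imread(f"pics/{cam}0.png")
    for k,b in boxes[cam].items():
        c=seg(im,*col[k],b)
        if k=='coaster': z,h,r=.005,.001,.0365
        else: z,h,r=(.014 if k=='red' else 0),.036,.025
        print(cam,k,fitcap(cam,c,z,r,h))
E
python3 - <<'E'
import cv2
im=cv2.imread('pics/top0.png');cv2.imwrite('pics/top0z.png',cv2.resize(im[130:345,150:350],None,fx=3.6,fy=2.75*0+2.75,interpolation=cv2.INTER_CUBIC))
im=cv2.imread('pics/scene0.png');cv2.imwrite('pics/scene0z.png',cv2.resize(im[230:440,130:370],None,fx=2.8,fy=2.8,interpolation=cv2.INTER_CUBIC))
E
```

```text
top red (array([0.49210402, 0.11221224]), np.float64(90.296875), 257.0)
top yellow (array([0.33680466, 0.1547863 ]), np.float64(24.0), 8.0)
top white (array([ 0.41138504, -0.01893193]), np.float64(84.453125), 400.0)
top green (array([ 0.42182577, -0.12239882]), np.float64(22.015625), 356.0)
top coaster (array([ 0.41688217, -0.27570435]), np.float64(80.5625), 730.5)
scene red (array([0.49468723, 0.11026652]), np.float64(112.53125), 500.0)
scene yellow (array([0.4101451 , 0.10670287]), np.float64(32.359375), 608.0)
scene white (array([ 0.41321281, -0.02103102]), np.float64(72.71875), 611.0)
scene green (array([ 0.4243939 , -0.12454809]), np.float64(37.296875), 533.0)
scene coaster (array([ 0.41877738, -0.27741055]), np.float64(48.625), 700.5)
```

View pics/top0z.png

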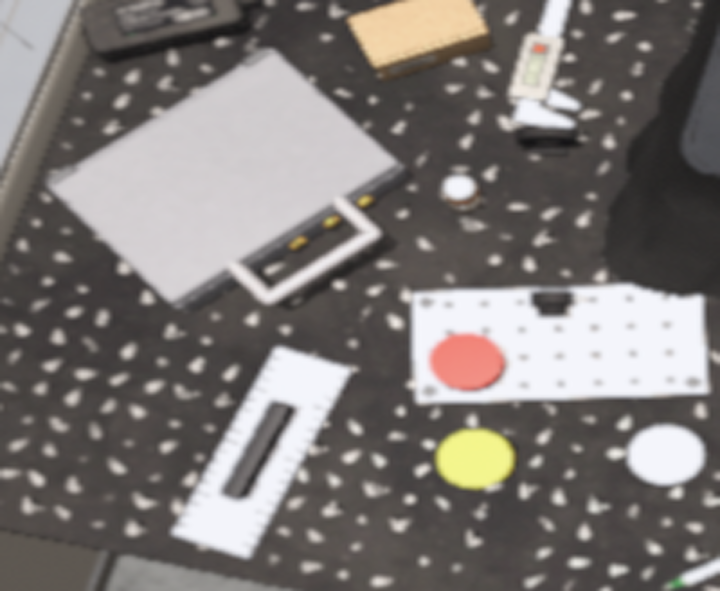

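View pics/scene0z.png

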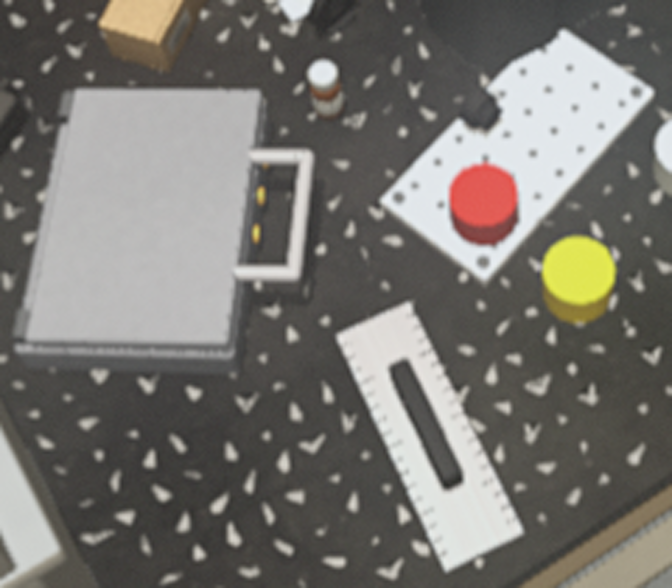

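```bash
cat >> H.py <<'E'
def plan(target,yaw=-90.):
    """print shift in tool axes and spin to make tool-y point along world yaw (deg)"""
    p,M,s=tool(); d=M.T@(np.array(target)-p)*1000
    cur=np.degrees(np.arctan2(M[1,1],M[0,1])); dy=(yaw-cur+90)%180-90
    print('t',round(s['clock'],2),'pos',p.round(4),'w',round(s['grip_width'],4),'F',s['ft_force'].round(1),'cur yaw',round(cur,2),'tilt',M[2,:].round(3))
    print('SHIFT',d.round(1),'dist',round(np.linalg.norm(d)),'SPIN',round(-dy,2))
E
python3 -c "
from H import *
plan([.423,-.1235,.15])"
```

```text
t 1.35 pos [ 0.1642 -0.6547  0.2497] w 0.0882 F [ 0.3  0.1 -0.1] cur yaw -75.92 tilt [-1.  0. -0.]
SHIFT [  99.7 -452.3 -380.2] dist 599 SPIN 14.08
```

Request:
jog_arm(series=[[[0,0,-226,-190,7],[0,0,-226,-190,14.1],[0,0,-226,-190,14.1],[0,0,-226,-190,14.1],[0,0,-226,-190,14.1]]])

```text
clock: 1.85
position: [0.2742, -0.4282, 0.2498]
tool_rot: [0.707, -0.0, -0.707, -0.0]
ft_force: [1.2, 0.4, -0.3]
grip_width: 0.0881
```

```bash
python3 -c "
from H import *
plan([.423,-.1235,.15])"
```

```text
t 1.85 pos [ 0.2742 -0.4282  0.2498] w 0.0881 F [ 1.2  0.4 -0.3] cur yaw -90.06 tilt [-1.  0. -0.]
SHIFT [  99.8 -304.9 -148.4] dist 353 SPIN -0.06
```

Request:
jog_arm(series=[[[0,70,-215,-105,0],[0,70,-215,-105,0],[0,70,-215,-105,0],[0,70,-215,-105,0],[0,70,-215,-105,0]]])

```text
clock: 2.35
position: [0.3794, -0.2133, 0.1797]
tool_rot: [0.708, -0.001, -0.707, 0.0]
ft_force: [0.9, -0.3, -0.1]
grip_width: 0.0884
```

```bash
python3 -c "
from H import *
plan([.423,-.1235,.12])"
```

```text
t 2.35 pos [ 0.3794 -0.2133  0.1797] w 0.0884 F [ 0.9 -0.3 -0.1] cur yaw -90.04 tilt [-1.     0.001 -0.001]
SHIFT [ 59.7 -89.9 -43.5] dist 116 SPIN -0.04
```

Request:
jog_arm(series=[[[0,30,-45,-22,0],[0,60,-90,-43,0],[0,60,-90,-43,0],[0,60,-90,-43,0]]])

```text
clock: 2.75
position: [0.4211, -0.1228, 0.1182]
tool_rot: [-0.706, -0.002, 0.708, -0.001]
ft_force: [0.1, -0.3, -0.9]
grip_width: 0.0881
```

```bash
cat > wl.py <<'E'
from H import *
import sys
name=sys.argv[1]
plan([.423,-.1235,.017])
p=arm.camera_params('wrist');im=arm.snapshot('wrist')
for P in [[.423,-.1235,.036],[.418,-.2765,.006]]+[eval(a) for a in sys.argv[2:]]:
    u=w2px('wrist',[P],p)[0]; print(P,u.round())
    if 0<=u[0]<640 and 0<=u[1]<480: cv2.drawMarker(im,tuple(int(x) for x in u),(255,0,255),cv2.MARKER_CROSS,14,1)
cv2.imwrite(f'pics/{name}.png',im)
E
python3 wl.py w1
```

```text
t 2.75 pos [ 0.4211 -0.1228  0.1182] w 0.0881 F [ 0.1 -0.3 -0.9] cur yaw -89.79 tilt [-1.    -0.001  0.003]
SHIFT [101.2   0.9  -2.2] dist 101 SPIN 0.21
[0.423, -0.1235, 0.036] [322. 243.]
[0.418, -0.2765, 0.006] [519. 238.]
```

View pics/w1.png

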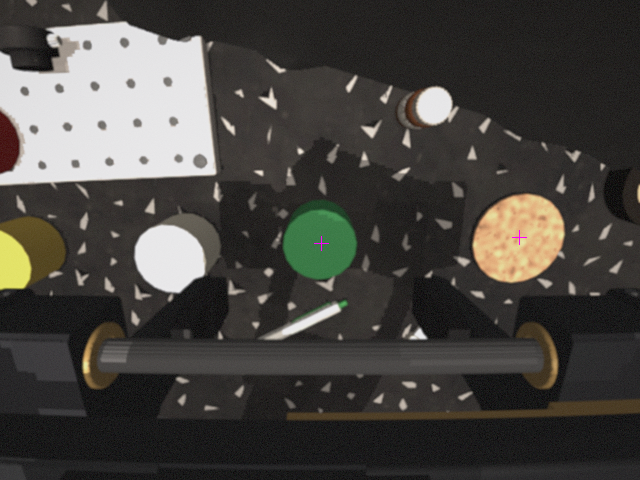

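The wrist view confirms both measured points: the crosses fall on the green cover (321,243) and the coaster (519,238). Descending to the green cover now.

Request:
jog_arm(series=[[[0,50,0,0,0],[0,85,0,0,0],[0,103,0,0,0],[0,103,0,0,0],[0.3,103,0,0,0]]], force=20)

```text
clock: 3.3
position: [0.4224, -0.1263, 0.0177]
tool_rot: [0.707, -0.001, -0.707, -0.0]
ft_force: [-0.7, 1.3, 0.2]
grip_width: 0.0821
```

Request:
jog_arm(series=[[[1,0,0,0,0],[1,0,0,0,0],[1,0,0,0,0],[1,0,0,0,0],[1,0,0,0,0]]])

```text
clock: 3.8
position: [0.4224, -0.1252, 0.0175]
tool_rot: [0.708, -0.0, -0.707, 0.0]
ft_force: [-0.9, -0.1, 6.0]
grip_width: 0.0504
```

Request:
jog_arm(series=[[[1,0,0,0,0],[1,-15,0,0,0],[1,-40,0,0,0],[1,-40,0,0,0]]])

```text
clock: 4.2
position: [0.4242, -0.1258, 0.0591]
tool_rot: [0.709, -0.001, -0.705, 0.001]
ft_force: [0.3, -0.2, -0.8]
grip_width: 0.05
```

```bash
python3 wl.py w2; python3 -c "
from H import *
plan([.418,-.2765,.06])"
```

```text
t 4.2 pos [ 0.4242 -0.1258  0.0591] w 0.05 F [ 0.3 -0.2 -0.8] cur yaw -90.0 tilt [-1.     0.002 -0.005]
SHIFT [42.1 -2.3  1.4] dist 42 SPIN -0.0
[0.423, -0.1235, 0.036] [316. 285.]
[0.418, -0.2765, 0.006] [566. 271.]
t 4.25 pos [ 0.4232 -0.1254  0.0579] w 0.0501 F [-0.2 -0.2  0.1] cur yaw -90.01 tilt [-1.     0.001 -0.004]
SHIFT [ -2.  151.1   5.2] dist 151 SPIN -0.01
```

View pics/w2.png

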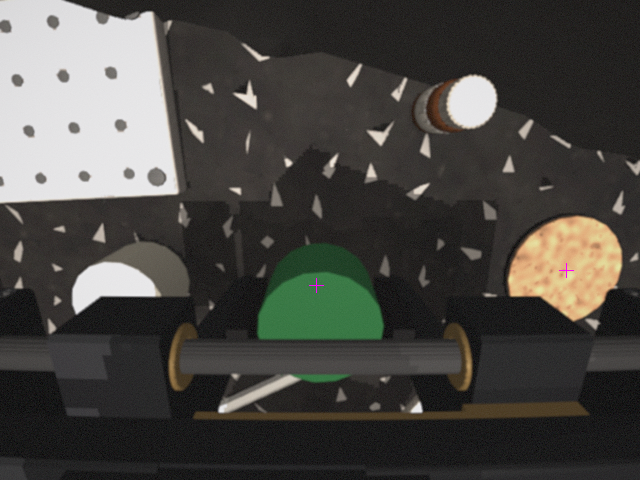

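Request:
jog_arm(series=[[[1,0,40,1,0],[1,0,85,3,0],[1,0,125,5,0],[1,0,151,5,0],[1,0,151,5,0]]])

```text
clock: 4.75
position: [0.4166, -0.2787, 0.0557]
tool_rot: [-0.707, 0.001, 0.707, 0.001]
ft_force: [0.3, 0.3, -0.3]
grip_width: 0.0499
```

```bash
python3 wl.py w3; python3 -c "
from H import *
plan([.418,-.2765,.0245])"
```

```text
t 4.75 pos [ 0.4166 -0.2787  0.0557] w 0.0499 F [ 0.3  0.3 -0.3] cur yaw -90.2 tilt [-1.     0.001  0.   ]
SHIFT [  38.6 -155.2   -5.9] dist 160 SPIN -0.2
[0.423, -0.1235, 0.036] [ 17. 274.]
[0.418, -0.2765, 0.006] [317. 262.]
t 4.8 pos [ 0.416  -0.2767  0.0554] w 0.0499 F [ 0.1  0.6 -1.6] cur yaw -90.17 tilt [-1.    -0.001  0.001]
SHIFT [30.9 -0.2 -2. ] dist 31 SPIN -0.17
```

View pics/w3.png

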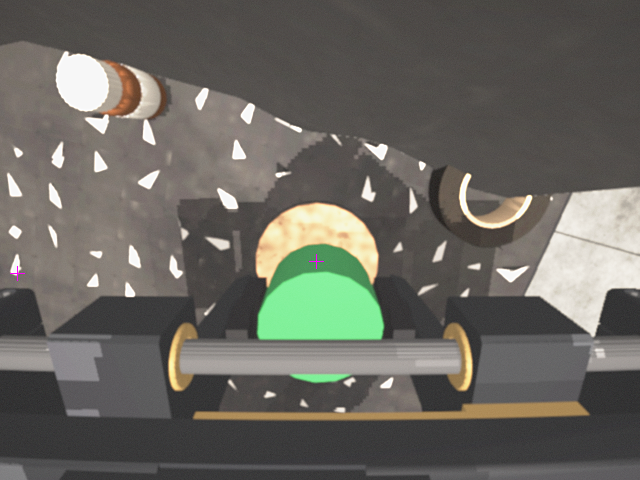

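Request:
jog_arm(series=[[[1,20,0,-1,0],[1,29,0,-1,0],[1,32,0,-1,0],[1,32,0,-1,0]]])

```text
clock: 5.2
position: [0.4169, -0.2743, 0.024]
tool_rot: [-0.706, -0.001, 0.708, 0.0]
ft_force: [-0.3, 0.8, -0.4]
grip_width: 0.05
```

Request:
jog_arm(series=[[[0.6,0,0,0,0],[0,0,0,0,0],[0,0,0,0,0],[0,0,0,0,0],[0,-20,0,0,0]]])

```text
clock: 5.7
position: [0.4157, -0.2745, 0.0427]
tool_rot: [-0.706, -0.001, 0.709, 0.001]
ft_force: [0.6, 0.7, 0.5]
grip_width: 0.0801
```

Request:
jog_arm(series=[[[0,-50,0,0,0],[0,-80,0,0,0],[0,-110,0,0,0],[0,-110,0,0,0]]])

```text
clock: 6.1
position: [0.4207, -0.2782, 0.1599]
tool_rot: [0.71, -0.002, -0.704, 0.002]
ft_force: [0.4, 0.3, 0.2]
grip_width: 0.0881
```

```bash
python3 wl.py w4; python3 -c "
from H import *
plan([.412,-.020,.110])"
```

```text
t 6.1 pos [ 0.4207 -0.2782  0.1599] w 0.0881 F [0.4 0.3 0.2] cur yaw -90.03 tilt [-1.     0.006 -0.008]
SHIFT [ 142.1 -155.6   -1. ] dist 211 SPIN -0.03
[0.423, -0.1235, 0.036] [127. 229.]
[0.418, -0.2765, 0.006] [317. 225.]
t 6.15 pos [ 0.4194 -0.2773  0.1574] w 0.0879 F [ 0.3 -0.3 -0.2] cur yaw -90.03 tilt [-1.     0.003 -0.005]
SHIFT [  46.4 -257.4    7.7] dist 262 SPIN -0.03
```

View pics/w4.png

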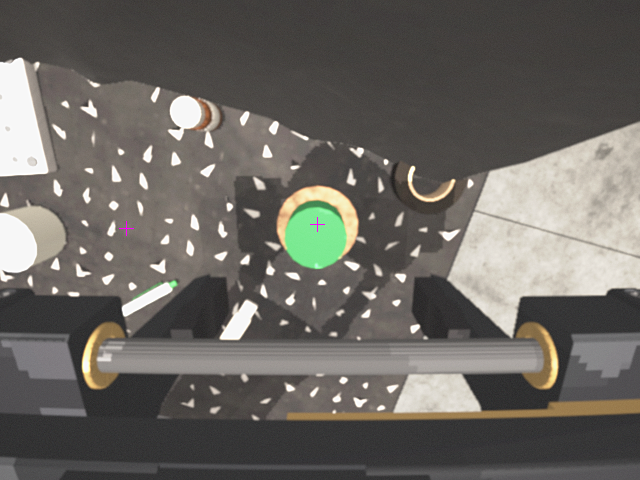

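Run:
```python
from meas import *
p=arm.camera_params('wrist');im=arm.snapshot('wrist')
c=seg(im,(50,90,50),(85,255,255),(230,150,400,290))
print(cv2.minEnclosingCircle(c), px2w('wrist',[cv2.minEnclosingCircle(c)[0]],.042,p))
print(fitcap('wrist',c,.006,.025,.036))
```

```text
((317.0, 233.0514678955078), 34.18346405029297) [[ 0.41967301 -0.27502495  0.042     ]]
(array([ 0.41438481, -0.27294447]), np.float64(279.859375), 3240.0)
```

Request:
jog_arm(series=[[[0,0,-50,0,0],[0,0,-100,2,0],[0,0,-150,5,0],[0,20,-200,7,0],[0,30,-245,7,0]]])

```text
clock: 6.7
position: [0.4085, -0.0293, 0.1222]
tool_rot: [-0.706, 0.0, 0.708, 0.001]
ft_force: [1.2, -0.4, 0.0]
grip_width: 0.088
```

Run:
```python
from meas import *
plan([.412,-.020,.11])
p=arm.camera_params('wrist');im=arm.snapshot('wrist')
cv2.imwrite('pics/w5.png',im)
print(w2px('wrist',[[.412,-.020,.036],[.4095,.107,.036]],p))
```

```text
t 6.7 pos [ 0.4085 -0.0293  0.1222] w 0.088 F [ 1.2 -0.4  0. ] cur yaw -90.08 tilt [-1.    -0.     0.003]
SHIFT [12.2 -9.3 -3.5] dist 16 SPIN -0.08
[[306.94965695 239.27374194]
 [124.80072606 242.89335312]]
```

View pics/w5.png

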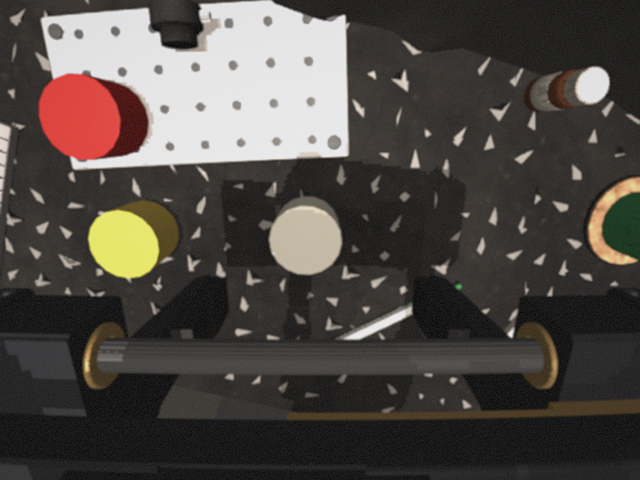

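Request:
jog_arm(series=[[[0,30,-9,-3,0],[0,70,-9,-3,0],[0,95,-9,-3,0],[0,105,-9,-3,0],[0.3,105,-9,-3,0]]])

```text
clock: 7.25
position: [0.4111, -0.0219, 0.0173]
tool_rot: [-0.705, -0.0, 0.709, 0.0]
ft_force: [0.4, 1.2, 0.0]
grip_width: 0.0825
```

Request:
jog_arm(series=[[[1,0,0,0,0],[1,0,0,0,0],[1,0,0,0,0],[1,0,0,0,0],[1,0,0,0,0]]])

```text
clock: 7.75
position: [0.4148, -0.0222, 0.0207]
tool_rot: [0.708, -0.0, -0.706, -0.0]
ft_force: [-1.2, -0.2, 4.7]
grip_width: 0.0498
```

Request:
jog_arm(series=[[[1,0,0,0,0],[1,-15,0,0,0],[1,-50,0,0,0],[1,-75,0,0,0],[1,-75,0,0,0]]])

```text
clock: 8.25
position: [0.4169, -0.0224, 0.0982]
tool_rot: [0.71, -0.0, -0.704, 0.0]
ft_force: [1.3, -0.1, 0.1]
grip_width: 0.0502
```

```bash
python3 -c "
from H import *
plan([.418,-.2755,.09])"
```

```text
t 8.25 pos [ 0.4169 -0.0224  0.0982] w 0.0502 F [ 1.3 -0.1  0.1] cur yaw -90.01 tilt [-1.     0.001 -0.008]
SHIFT [  8.4 253.1  -1.1] dist 253 SPIN -0.01
```

Request:
jog_arm(series=[[[1,0,50,0,0],[1,0,100,0,0],[1,0,150,0,0],[1,0,200,0,0],[1,0,235,0,0]]])

```text
clock: 8.75
position: [0.4129, -0.2595, 0.0935]
tool_rot: [-0.707, 0.001, 0.707, 0.001]
ft_force: [-0.2, 0.7, -0.8]
grip_width: 0.0492
```

Request:
jog_arm(series=[[[1,0,18,0,0],[1,0,18,0,0],[1,0,18,0,0]]])

```text
clock: 9.05
position: [0.4129, -0.2739, 0.0936]
tool_rot: [-0.706, -0.0, 0.708, 0.001]
ft_force: [-0.3, 0.5, -0.6]
grip_width: 0.0496
```

```bash
cat >> H.py <<'E'
def avg(n=5):
    ps=[];ys=[]
    for i in range(n):
        p,M,s=tool(); ps.append(p); ys.append(np.degrees(np.arctan2(M[1,1],M[0,1]))); im=arm.snapshot('wrist')
    return np.mean(ps,0),np.mean(np.mod(ys,360))-360,im
E
python3 - <<'E'
from H import *
p,y,im=avg(4); cv2.imwrite('pics/w6.png',im); print(p.round(4),y)
print(((np.array([.418,-.2755,.061])-p)*1000).round(1))
print(w2px('wrist',[[.418,-.2755,.006],[.418,-.2755,.042]]))
E
```

```text
[ 0.4132 -0.2735  0.0938] -89.98052935914956
[  4.8  -2.  -32.8]
[[323.49817901 237.41973686]
 [324.05490274 255.2941936 ]]
```

View pics/w6.png

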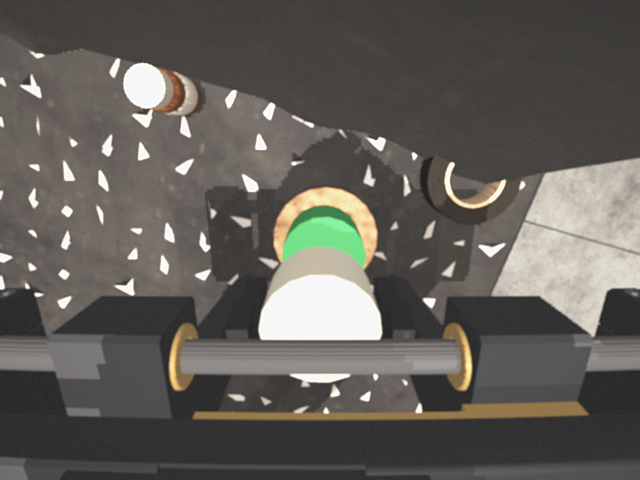

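Request:
jog_arm(series=[[[1,0,2,-5,0],[1,20,2,-5,0],[1,30,2,-5,0],[1,33,2,-5,0],[1,33,2,-5,0]]])

```text
clock: 9.75
position: [0.4189, -0.2764, 0.0625]
tool_rot: [-0.707, -0.0, 0.707, 0.0]
ft_force: [-2.3, 2.8, 7.3]
grip_width: 0.05
```

Request:
jog_arm(series=[[[0.6,0,0,0,0],[0,0,0,0,0],[0,0,0,0,0],[0,0,0,0,0],[0,-20,0,0,0]]])

```text
clock: 10.25
position: [0.4166, -0.2754, 0.0792]
tool_rot: [-0.705, -0.001, 0.709, 0.001]
ft_force: [-0.2, -0.4, -0.6]
grip_width: 0.0796
```

Request:
jog_arm(series=[[[0,-50,0,0,0],[0,-80,0,0,0],[0,-110,0,0,0],[0,-110,0,0,0]]])

```text
clock: 10.65
position: [0.4215, -0.279, 0.1967]
tool_rot: [0.71, -0.002, -0.704, 0.002]
ft_force: [0.0, 0.3, -0.3]
grip_width: 0.0882
```

Run:
```python
from H import *
p,y,im=avg(3); cv2.imwrite('pics/w7.png',im); print(p.round(4),y)
print(w2px('wrist',[[.418,-.2755,.042],[.418,-.2755,.078]]))
plan([.409,.107,.13])
```

```text
[ 0.4202 -0.2781  0.1943] -90.0179651464478
[[319.14344258 222.04363778]
 [318.98936325 233.79247783]]
t 10.8 pos [ 0.4182 -0.2767  0.1907] w 0.088 F [-0.1  0.8 -0.9] cur yaw -90.02 tilt [-1.    -0.001  0.001]
SHIFT [  61.  -383.6    9.3] dist 389 SPIN -0.02
```

View pics/w7.png

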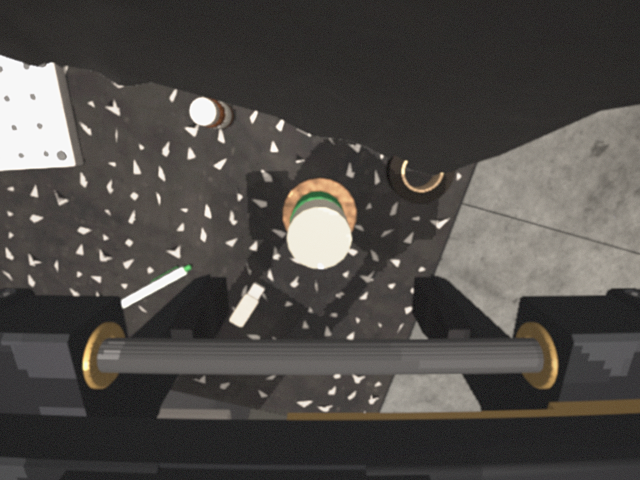

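Request:
jog_arm(series=[[[0,0,-50,0,0],[0,0,-100,2,0],[0,0,-150,4,0],[0,0,-200,5,0],[0,30,-250,6,0]]])

```text
clock: 11.3
position: [0.4139, -0.0324, 0.1668]
tool_rot: [0.708, -0.0, -0.706, -0.0]
ft_force: [1.4, -0.1, 0.3]
grip_width: 0.0881
```

Request:
jog_arm(series=[[[0,20,-50,1,0],[0,30,-100,2,0],[0,35,-133,3,0],[0,35,-133,3,0],[0,35,-133,3,0]]])

```text
clock: 11.8
position: [0.4083, 0.099, 0.1291]
tool_rot: [-0.706, -0.001, 0.709, -0.001]
ft_force: [0.4, -1.0, 0.4]
grip_width: 0.0881
```

Run:
```python
from H import *
p,y,im=avg(3); cv2.imwrite('pics/w8.png',im); print(p.round(4),y)
print(w2px('wrist',[[.409,.108,.036],[.4935,.111,.05]]))
plan([.409,.108,.017])
for q in ['straightedge','straightedge_grip']:print(arm.find_in('wrist',q)[:2])
```

```text
[0.4089 0.0984 0.1297] -89.94747292701123
[[305.77110566 241.79137582]
 [297.99208146 115.70470318]]
t 11.95 pos [0.4098 0.0976 0.1305] w 0.088 F [ 0.4 -0.4 -0.5] cur yaw -90.1 tilt [-1.     0.001  0.001]
SHIFT [113.5 -10.5   0.7] dist 114 SPIN -0.1
[{'xyz': [0.4351, 0.2435, 0.0101], 'p': 0.77}, {'xyz': [0.5499, 0.2395, 0.052], 'p': 0.36}]
[{'xyz': [0.4368, 0.2465, 0.0095], 'p': 0.64}]
```

View pics/w8.png

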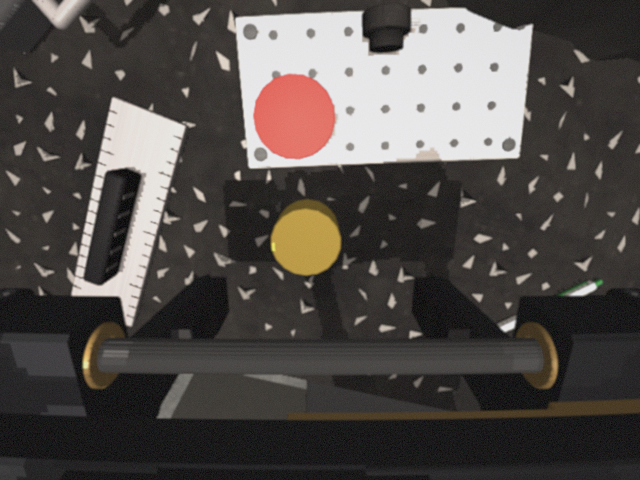

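Request:
jog_arm(series=[[[0,35,-10,-1,0],[0,75,-10,-1,0],[0,103,-10,-1,0],[0,113,-10,-1,0],[0.3,113,-10,-1,0]]])

```text
clock: 12.55
position: [0.41, 0.1078, 0.017]
tool_rot: [-0.706, 0.001, 0.708, 0.0]
ft_force: [0.8, 0.1, 1.5]
grip_width: 0.0823
```

Request:
jog_arm(series=[[[1,0,0,0,0],[1,0,0,0,0],[1,0,0,0,0],[1,0,0,0,0],[1,0,0,0,0]]])

```text
clock: 13.05
position: [0.4121, 0.1089, 0.0191]
tool_rot: [0.708, 0.0, -0.706, -0.0]
ft_force: [-0.7, -0.1, 6.1]
grip_width: 0.0505
```

Request:
jog_arm(series=[[[1,0,0,0,0],[1,-15,0,0,0],[1,-60,0,0,0],[1,-110,0,0,0],[1,-115,0,0,0]]])

```text
clock: 13.55
position: [0.4156, 0.1098, 0.1394]
tool_rot: [0.711, 0.001, -0.703, -0.001]
ft_force: [0.6, 0.4, -0.4]
grip_width: 0.0504
```

Run:
```python
from H import *
p,y,im=avg(2)
plan([.418,-.2755,.13])
```

```text
t 13.65 pos [0.4126 0.1092 0.135 ] w 0.0502 F [-0.1 -0.5 -0.2] cur yaw -90.01 tilt [-1.    -0.001 -0.005]
SHIFT [  4.7 384.7  -5.4] dist 385 SPIN -0.01
```

Request:
jog_arm(series=[[[1,0,50,0,0],[1,0,100,-1,0],[1,0,150,-2,0],[1,0,200,-3,0],[1,0,250,-4,0]]])

```text
clock: 14.15
position: [0.4129, -0.1423, 0.1306]
tool_rot: [-0.706, -0.001, 0.708, 0.001]
ft_force: [1.2, 0.1, -0.9]
grip_width: 0.0507
```

Request:
jog_arm(series=[[[1,0,50,-1,0],[1,0,95,-2,0],[1,0,130,-2,0],[1,0,135,-2,0],[1,0,135,-2,0]]])

```text
clock: 14.65
position: [0.4154, -0.276, 0.1306]
tool_rot: [-0.706, -0.0, 0.708, 0.002]
ft_force: [0.6, -0.3, -1.1]
grip_width: 0.0502
```

Run:
```python
from H import *
p,y,im=avg(5); cv2.imwrite('pics/w9.png',im); print(p.round(4),y)
print(((np.array([.418,-.2755,.097])-p)*1000).round(1), arm.read_state()['grip_width'])
print(w2px('wrist',[[.418,-.2755,.006],[.418,-.2755,.078]]))
```

```text
[ 0.4158 -0.2749  0.1313] -90.0259354225924
[  2.2  -0.6 -34.3] 0.050213993078284155
[[321.66313651 227.07607908]
 [322.10529755 258.83480595]]
```

View pics/w9.png

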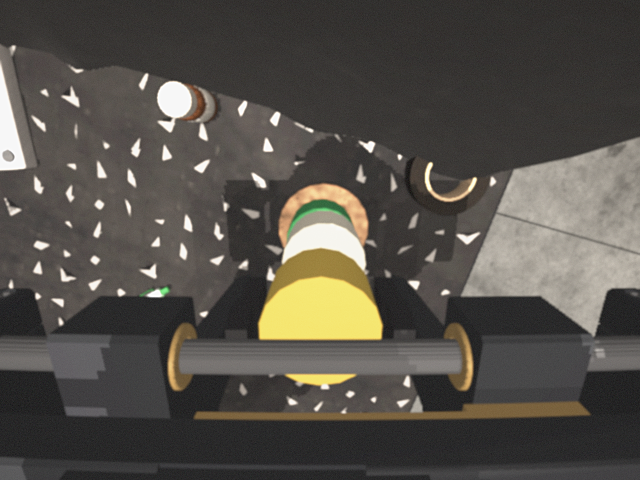

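Aligned: the column shows at px 320–324. Lowering the yellow cover.

Request:
jog_arm(series=[[[1,15,1,-2,0],[1,25,1,-2,0],[1,32,1,-2,0],[1,35,1,-2,0],[1,35,1,-2,0]]])

```text
clock: 15.4
position: [0.4189, -0.2769, 0.0979]
tool_rot: [-0.707, -0.0, 0.707, 0.0]
ft_force: [0.0, -0.3, 0.2]
grip_width: 0.0501
```

Request:
jog_arm(series=[[[0.6,0,0,0,0],[0,0,0,0,0],[0,0,0,0,0],[0,0,0,0,0],[0,-20,0,0,0]]])

```text
clock: 15.9
position: [0.4169, -0.2758, 0.1157]
tool_rot: [-0.705, -0.001, 0.709, 0.001]
ft_force: [-0.4, -0.7, -0.9]
grip_width: 0.0801
```

Request:
jog_arm(series=[[[0,-50,0,0,0],[0,-80,0,0,0],[0,-80,0,0,0],[0,-80,0,0,0]]])

```text
clock: 16.3
position: [0.4193, -0.2776, 0.1988]
tool_rot: [0.708, -0.001, -0.707, 0.0]
ft_force: [-0.2, 0.0, -0.4]
grip_width: 0.0882
```

Run:
```python
from H import *
p,y,im=avg(4); cv2.imwrite('pics/w10.png',im); print(p.round(4),y)
print(w2px('wrist',[[.418,-.2755,.042],[.418,-.2755,.114]]))
plan([.4935,.111,.15])
```

```text
[ 0.4184 -0.2769  0.1972] -90.02096606939341
[[319.69328544 219.75377622]
 [319.36166155 245.79644786]]
t 16.5 pos [ 0.4178 -0.2764  0.196 ] w 0.0885 F [-0.5 -0.2 -0.6] cur yaw -90.02 tilt [-1.    -0.002  0.003]
SHIFT [  46.6 -387.4  -75.7] dist 397 SPIN -0.02
```

View pics/w10.png

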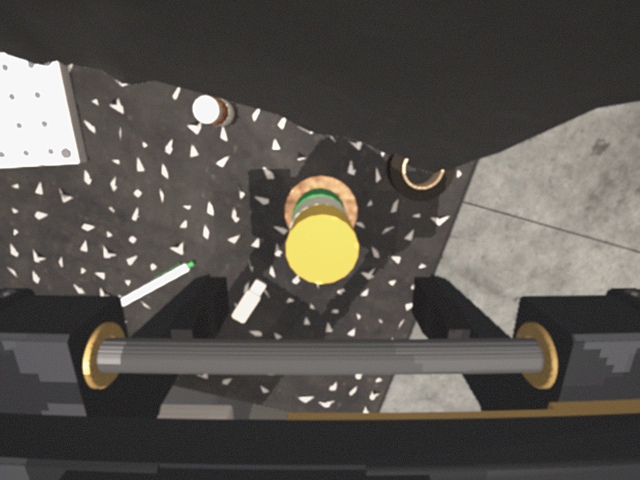

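Request:
jog_arm(series=[[[0,0,-50,0,0],[0,0,-100,0,0],[0,0,-150,0,0],[0,0,-200,-5,0],[0,0,-250,-15,0]]])

```text
clock: 17.0
position: [0.4322, -0.0266, 0.1966]
tool_rot: [-0.706, 0.0, 0.708, 0.0]
ft_force: [0.8, -0.5, -0.4]
grip_width: 0.088
```

Request:
jog_arm(series=[[[0,5,-45,-15,0],[0,20,-90,-35,0],[0,35,-128,-58,0],[0,46,-128,-58,0],[0,46,-128,-58,0]]])

```text
clock: 17.5
position: [0.4893, 0.0999, 0.1486]
tool_rot: [-0.705, -0.0, 0.71, -0.001]
ft_force: [0.1, 0.1, -0.2]
grip_width: 0.0881
```

Run:
```python
from H import *
p,y,im=avg(4); cv2.imwrite('pics/w11.png',im); print(p.round(4),y)
print(w2px('wrist',[[.4935,.111,.05]]))
print(((np.array([.4935,.111,.031])-p)*1000).round(1), arm.read_state()['grip_width'])
```

```text
[0.4901 0.099  0.1502] -89.98823744512725
[[303.07101846 235.01009039]]
[   3.4   12.  -119.2] 0.08802613691320157
```

View pics/w11.png

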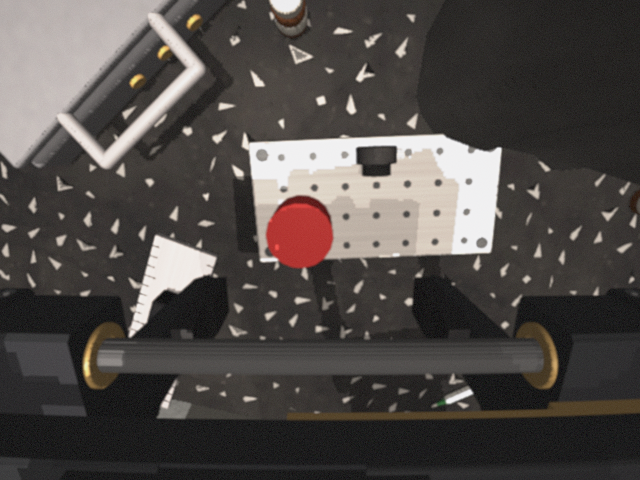

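Request:
jog_arm(series=[[[0,35,-13,-5,0],[0,80,-13,-5,0],[0,108,-13,-5,0],[0,119,-13,-5,0],[0.3,119,-13,-5,0]]])

```text
clock: 18.2
position: [0.4957, 0.1114, 0.0322]
tool_rot: [-0.706, 0.001, 0.708, 0.001]
ft_force: [-0.1, -0.1, -0.7]
grip_width: 0.0822
```

Request:
jog_arm(series=[[[1,0,0,0,0],[1,0,0,0,0],[1,0,0,0,0],[1,0,0,0,0],[1,0,0,0,0]]])

```text
clock: 18.7
position: [0.4978, 0.1127, 0.0343]
tool_rot: [0.708, 0.0, -0.706, -0.0]
ft_force: [-1.3, -0.2, 5.8]
grip_width: 0.0497
```

Request:
jog_arm(series=[[[1,0,0,0,0],[1,-15,0,0,0],[1,-60,0,10,0],[1,-105,0,30,0],[1,-140,0,60,0]]])

```text
clock: 19.2
position: [0.4378, 0.1128, 0.1757]
tool_rot: [0.708, -0.0, -0.706, -0.0]
ft_force: [1.0, 0.3, -0.1]
grip_width: 0.0501
```

Run:
```python
from H import *
p,y,im=avg(2);cv2.imwrite('pics/w12.png',im)
plan([.418,-.2755,.165])
```

```text
t 19.3 pos [0.4376 0.1133 0.1783] w 0.0495 F [ 0.4  0.3 -0.7] cur yaw -89.97 tilt [-1.    -0.002 -0.008]
SHIFT [ 12.4 388.8  19.9] dist 390 SPIN 0.03
```

Request:
jog_arm(series=[[[1,0,50,5,0],[1,0,100,10,0],[1,0,150,15,0],[1,0,200,18,0],[1,0,250,20,0]]])

```text
clock: 19.8
position: [0.4159, -0.1382, 0.1718]
tool_rot: [-0.707, -0.0, 0.707, 0.0]
ft_force: [1.7, -0.0, -1.2]
grip_width: 0.0497
```

Request:
jog_arm(series=[[[1,0,45,0,0],[1,0,90,0,0],[1,0,125,0,0],[1,0,138,0,0],[1,0,138,0,0]]])

```text
clock: 20.3
position: [0.4163, -0.2756, 0.1718]
tool_rot: [-0.707, 0.001, 0.708, 0.001]
ft_force: [0.5, 0.5, -0.7]
grip_width: 0.0499
```

Run:
```python
from H import *
p,y,im=avg(5); cv2.imwrite('pics/w13.png',im); print(p.round(4),y)
print(((np.array([.418,-.276,.133])-p)*1000).round(1), arm.read_state()['grip_width'])
```

```text
[ 0.4164 -0.2738  0.172 ] -90.0413594490081
[  1.6  -2.2 -39. ] 0.04982488259001537
```

View pics/w13.png

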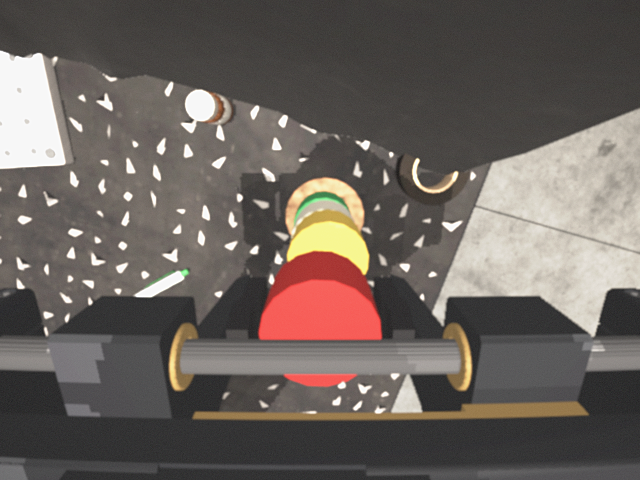

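Request:
jog_arm(series=[[[1,15,3,-2,0],[1,28,3,-2,0],[1,36,3,-2,0],[1,39,3,-2,0],[1,39,3,-2,0]]])

```text
clock: 21.05
position: [0.4189, -0.2769, 0.1346]
tool_rot: [-0.707, -0.0, 0.707, 0.0]
ft_force: [-0.5, 1.4, 4.9]
grip_width: 0.0496
```

Run:
```python
from H import *
p,y,im=avg(4); cv2.imwrite('pics/w14.png',im); print(p.round(4),y, arm.read_state()['grip_width'],arm.read_state()['ft_force'])
```

```text
[ 0.4188 -0.277   0.1346] -89.99619121345859 0.04973474933354211 [-1.01355506  1.885864    5.49918933]
```

View pics/w14.png

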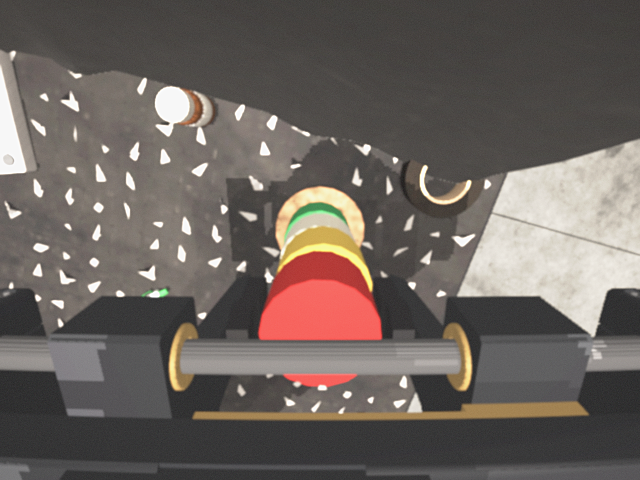

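Contact (about 5 N) and the column lines up, so I'm releasing.

Request:
jog_arm(series=[[[0.6,0,0,0,0],[0,0,0,0,0],[0,0,0,0,0],[0,0,0,0,0],[0,-20,0,0,0]]])

```text
clock: 21.75
position: [0.4166, -0.2761, 0.1512]
tool_rot: [-0.705, -0.001, 0.709, 0.001]
ft_force: [-0.0, 0.2, -0.4]
grip_width: 0.0795
```

Request:
jog_arm(series=[[[0,-50,0,0,0],[0,-80,0,0,0],[0,-80,0,0,0],[0,-80,0,0,0]]])

```text
clock: 22.15
position: [0.419, -0.2778, 0.2345]
tool_rot: [0.708, -0.0, -0.707, 0.0]
ft_force: [-0.1, -0.4, -0.6]
grip_width: 0.088
```

Run:
```python
from H import *
p,y,im=avg(3); cv2.imwrite('pics/w15.png',im); print(p.round(4),y)
cp=arm.camera_params('wrist')
print(w2px('wrist',[[.418,-.276,.15]]))
plan([.418,-.15,.25])
```

```text
[ 0.4183 -0.2773  0.2333] -90.01993351223422
[[319.54085064 245.60311364]]
t 22.3 pos [ 0.4176 -0.2768  0.2319] w 0.0882 F [-1.  -0.2 -0.3] cur yaw -90.02 tilt [-1.    -0.002  0.003]
SHIFT [ -17.8 -126.9   -0.3] dist 128 SPIN -0.02
```

View pics/w15.png

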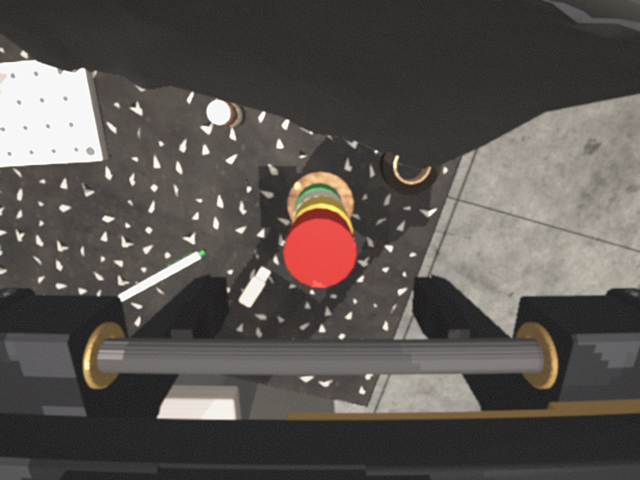

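The column stands, with the red top at (320,248) against (319.5,245.6) expected. Next is the straightedge.

Request:
jog_arm(series=[[[0,-10,-50,0,0],[0,-10,-100,0,0],[0,-10,-150,0,0],[0,-10,-200,0,0],[0,-10,-250,0,0]]])

```text
clock: 22.8
position: [0.4174, -0.0267, 0.2423]
tool_rot: [-0.706, 0.0, 0.708, 0.001]
ft_force: [0.9, 0.1, -0.3]
grip_width: 0.0887
```

Request:
jog_arm(series=[[[0,0,-50,0,0],[0,0,-100,0,0],[0,0,-150,0,0],[0,0,-150,0,0],[0,0,-150,0,0]]])

```text
clock: 23.3
position: [0.4176, 0.1224, 0.2423]
tool_rot: [-0.706, -0.001, 0.708, -0.002]
ft_force: [-0.3, -0.8, -0.0]
grip_width: 0.0881
```

Run:
```python
from H import *
for c in ('top','scene','wrist'): cv2.imwrite(f'pics/{c}1.png',arm.snapshot(c))
p,y,im=avg(2);print(p,y)
np.save('wp1.npy',arm.camera_params('wrist'),allow_pickle=True)
```

```text
[0.41858391 0.12007394 0.24325368] -90.13482435227775
```

View pics/top1.png

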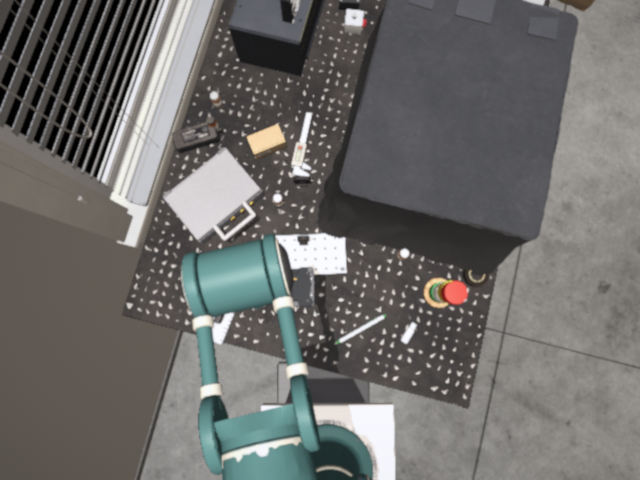

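View pics/wrist1.png

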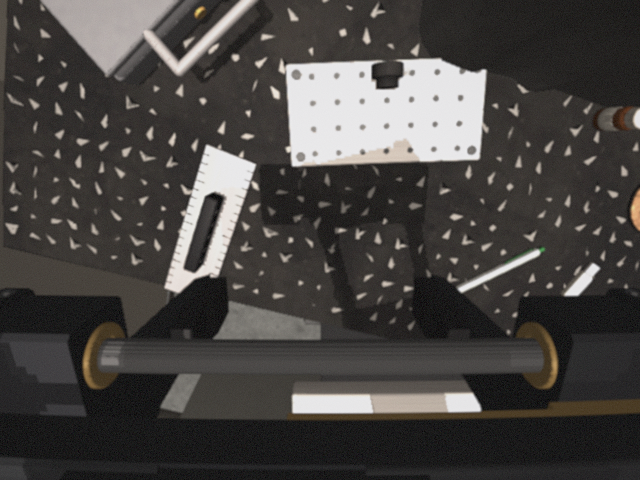

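View pics/scene1.png

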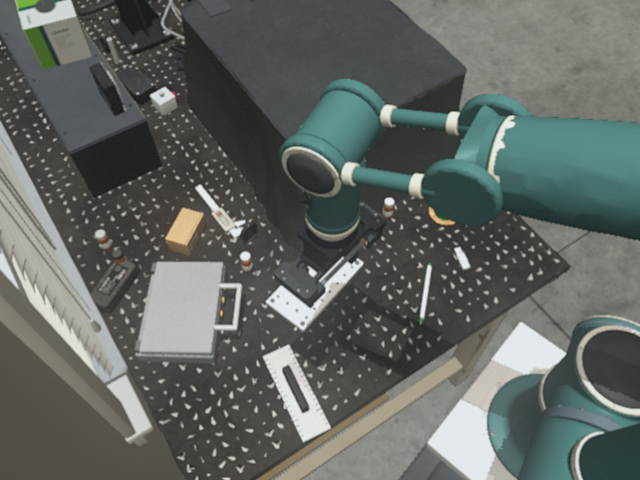

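The straightedge has been nudged; in the wrist view its corners are near (208,146), (254,165) and (165,287). Measuring it and the board.

Run:
```python
from H import *
im=cv2.imread('pics/wrist1.png')
g=cv2.cvtColor(im,cv2.COLOR_BGR2GRAY)
cv2.imwrite('pics/wz1.png',cv2.resize(im[120:320,140:340],None,fx=3,fy=3,interpolation=cv2.INTER_CUBIC))
cv2.imwrite('pics/wz2.png',cv2.resize(im[50:180,270:500],None,fx=3.3,fy=3.3,interpolation=cv2.INTER_CUBIC))
im=cv2.imread('pics/scene1.png')
cv2.imwrite('pics/sz1.png',cv2.resize(im[330:460,240:360],None,fx=4,fy=4,interpolation=cv2.INTER_CUBIC))
```

```text
(no output)
```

View pics/wz1.png

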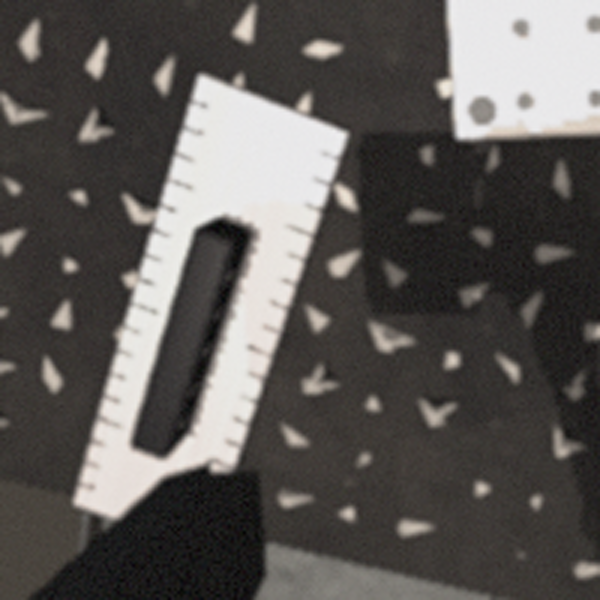

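View pics/wz2.png

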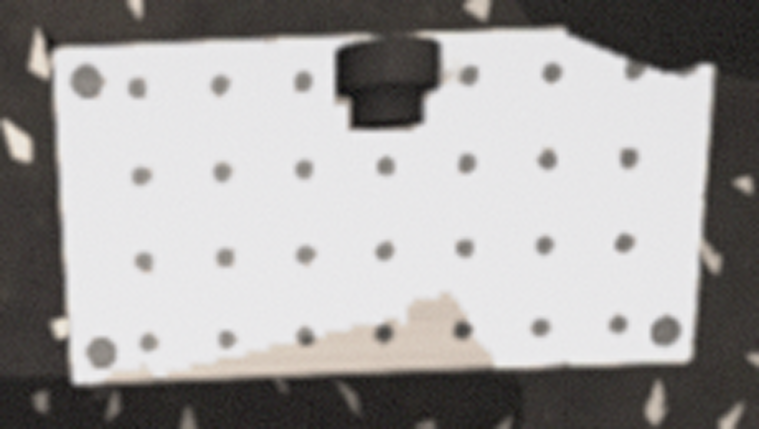

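View pics/sz1.png

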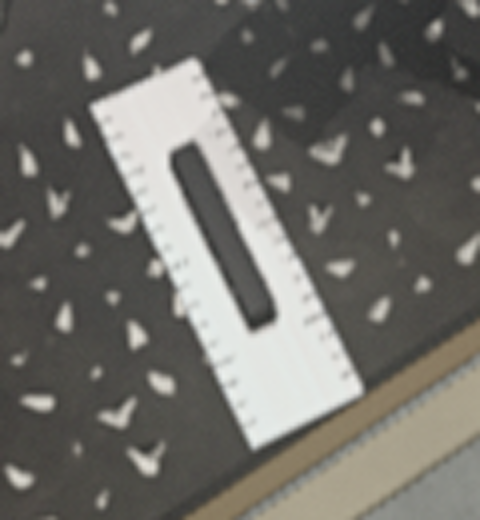

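Run:
```python
from H import *
wp=np.load('wp1.npy',allow_pickle=True).item()
def z(pts,s,off): return (np.array(pts,float)+.5)/s-.5+np.array(off)
b=px2w('wrist',z([(73,384),(691,360),(714,66),(55,47)],3.3,(270,50)),.014,wp)[:,:2]
print('board',b.round(4)); print('len',np.linalg.norm(b[1]-b[0]),np.linalg.norm(b[3]-b[0]))
e=b[0]-b[1]; print('edge mid',(b[0]+b[1])/2,'y axis dir deg',np.degrees(np.arctan2(e[1],e[0])))
q=px2w('wrist',z([(197,74),(348,132),(73,507),(240,470)],3,(140,120)),.008,wp)[:,:2]
print('rule w',q.round(4),'w',np.linalg.norm(q[1]-q[0]),'l',np.linalg.norm(q[2]-q[0]))
d=q[0]-q[2];d2=q[1]-q[3];print([np.degrees(np.arctan2(v[1],v[0])) for v in(d,d2)])
# blade centre from 3 corners: mid of opposite corners q1,q2
print('centre w',(q[1]+q[2])/2)
s=px2w('scene',z([(90,104),(196,58),(363,394),(252,450)],4,(240,330)),.008)[:,:2]
print('rule s',s.round(4),'centre',s.mean(0),np.linalg.norm(s[1]-s[0]),np.linalg.norm(s[2]-s[1]))
for a,c in((0,3),(1,2)): v=s[a]-s[c];print(np.degrees(np.arctan2(v[1],v[0])))
im=cv2.imread('pics/scene1.png');
```

```text
board [[ 0.4594  0.15  ]
 [ 0.467  -0.0494]
 [ 0.5546 -0.0462]
 [ 0.5592  0.1529]]
len 0.19949992156412974 0.09978353421202076
edge mid [0.4632131  0.05032343] y axis dir deg 92.16354606031148
rule w [[0.4824 0.2422]
 [0.4616 0.1894]
 [0.314  0.3094]
 [0.3302 0.2399]] w 0.05667997922474039 l 0.1813325322020563
[np.float64(-21.764609957857562), np.float64(-21.015138406235724)]
centre w [0.38780409 0.24941041]
rule s [[0.4836 0.2404]
 [0.4614 0.1889]
 [0.2942 0.2572]
 [0.3151 0.3089]] centre [0.38857797 0.24884439] 0.05605591023247404 0.18062157176259952
-22.146322451131734
-22.24277342101605
```

Run:
```python
from H import *
plan([.388,.249,.12],-111.8)
print(arm.read_state()['joint_pos'].round(3))
```

```text
t 23.55 pos [0.4189 0.1199 0.2436] w 0.0883 F [-1.   0.1 -0.1] cur yaw -90.18 tilt [-1.     0.     0.001]
SHIFT [ 123.6 -129.    31.2] dist 181 SPIN 21.62
[ 0.222 -0.199  2.093 -0.     1.249  1.796]
```

Request:
jog_arm(series=[[[0,20,-30,8,-8.5],[0,60,-65,16,-17],[0,90,-100,24,-25.5],[0,110,-120,30,-34],[0,120,-129,31,-42.5]]])

```text
clock: 24.05
position: [0.3863, 0.2499, 0.1215]
tool_rot: [-0.657, -0.258, 0.66, -0.258]
ft_force: [0.6, 0.5, -0.5]
grip_width: 0.088
```

Request:
jog_arm(series=[[[0,0,0,0,-8.5],[0,0,0,0,-17],[0,0,0,0,-25.5],[0,0,0,0,-34],[0,0,0,0,-42.5]]])

```text
clock: 24.55
position: [0.3886, 0.2491, 0.1241]
tool_rot: [-0.521, -0.478, 0.521, -0.478]
ft_force: [0.2, 0.6, 0.4]
grip_width: 0.0879
```

Request:
jog_arm(series=[[[0,0,0,0,-8.5],[0,0,0,0,-17],[0,0,0,0,-25.5],[0,0,0,0,-34],[0,0,0,0,-42.5]]])

```text
clock: 25.05
position: [0.3887, 0.2491, 0.1241]
tool_rot: [0.312, 0.635, -0.312, 0.635]
ft_force: [-0.7, 0.3, 0.2]
grip_width: 0.0878
```

Request:
jog_arm(series=[[[0,0,0,0,-8.5],[0,0,0,0,-17],[0,0,0,0,-25.5],[0,0,0,0,-30.7],[0,0,0,0,-30.7]]])

```text
clock: 25.55
position: [0.3886, 0.2492, 0.1241]
tool_rot: [0.135, 0.694, -0.135, 0.694]
ft_force: [0.2, -0.3, 0.7]
grip_width: 0.0885
```

Run:
```python
from H import *
p,y,im=avg(4); cv2.imwrite('pics/w16.png',im)
plan([.388,.249,.12],68.2)
print(arm.read_state()['joint_pos'].round(3)); np.save('wp2.npy',arm.camera_params('wrist'),allow_pickle=True)
print(w2px('wrist',[[.388,.249,.034]]))
```

```text
t 25.75 pos [0.3882 0.25   0.1241] w 0.0879 F [0.2 0.  0.4] cur yaw 68.02 tilt [-1.  0.  0.]
SHIFT [ 4.1 -1.   0.2] dist 4 SPIN -0.18
[ 0.518 -0.025  2.173  0.     0.993 -0.669]
[[318.3384807  243.93016216]]
```

View pics/w16.png

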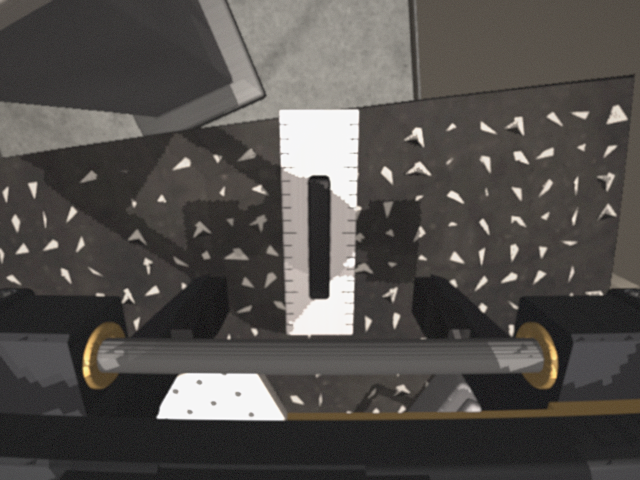

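The wrist view shows the rib vertical at (319,237), between the fingers and aligned. Descending.

Request:
jog_arm(series=[[[0,35,0,-3,0],[0,70,0,-3,0],[0,90,0,-3,0],[0.2,96,0,-3,0],[0.5,96,0,-3,0]]], force=40)

```text
clock: 26.25
position: [0.3845, 0.2511, 0.0273]
tool_rot: [0.134, 0.695, -0.135, 0.694]
ft_force: [-0.8, -0.4, 0.2]
grip_width: 0.0741
```

Request:
jog_arm(series=[[[1,0,0,0,0],[1,0,0,0,0],[1,0,0,0,0],[1,0,0,0,0],[1,0,0,0,0]]])

```text
clock: 26.75
position: [0.3854, 0.2518, 0.0285]
tool_rot: [0.134, 0.694, -0.134, 0.695]
ft_force: [0.6, 0.3, 0.3]
grip_width: 0.0343
```

Request:
jog_arm(series=[[[1,0,0,0,0],[1,0,0,0,0],[1,0,0,0,0],[1,0,0,0,0]]])

```text
clock: 27.15
position: [0.3849, 0.2514, 0.028]
tool_rot: [0.134, 0.694, -0.134, 0.694]
ft_force: [-1.1, -1.3, 1.6]
grip_width: 0.0156
```

Run:
```python
from H import *
p,y,im=avg(4); print(p.round(4),y,arm.read_state()['grip_width'],arm.read_state()['ft_force'])
```

```text
[0.3849 0.2514 0.028 ] -291.81643436301044 0.015357009110564392 [-0.82950112 -1.74941027  2.85600785]
```

Request:
jog_arm(series=[[[1,-10,0,0,0],[1,-25,0,0,0],[1,-40,0,0,0],[1,-40,0,0,0]]])

```text
clock: 27.75
position: [0.3866, 0.2526, 0.07]
tool_rot: [0.135, 0.693, -0.133, 0.695]
ft_force: [0.5, 0.5, -2.7]
grip_width: 0.0157
```

Run:
```python
from H import *
avg(3)
plan([.4262,.0489,.068],2.16)
s=arm.read_state(); print(s['grip_width'],s['torque'])
```

```text
t 27.9 pos [0.3847 0.2514 0.0676] w 0.0157 F [ 0.6 -0.2 -3.3] cur yaw 68.18 tilt [-1. -0. -0.]
SHIFT [  -0.4 -172.6  113.8] dist 207 SPIN 66.02
0.01566799659309803 [-0.00501005 -0.13987119 -0.01608012]
```

Request:
jog_arm(series=[[[1,0,-25,16,8],[1,0,-60,40,16],[1,0,-95,63,24],[1,0,-125,82,32],[1,0,-150,99,40]]])

```text
clock: 28.4
position: [0.4202, 0.0738, 0.0669]
tool_rot: [0.365, 0.606, -0.366, 0.605]
ft_force: [0.1, -0.3, -2.9]
grip_width: 0.0157
```

Run:
```python
from H import *
plan([.4262,.0489,.068],2.16)
```

```text
t 28.4 pos [0.4202 0.0738 0.0669] w 0.0157 F [ 0.1 -0.3 -2.9] cur yaw 27.82 tilt [-1.    -0.002 -0.001]
SHIFT [-1.1 -6.3 24.8] dist 26 SPIN 25.66
```

Request:
jog_arm(series=[[[1,0,-2,8,8],[1,0,-4,16,16],[1,0,-6,24,24],[1,0,-6,25,26],[1,0,-6,25,26]]])

```text
clock: 28.9
position: [0.4269, 0.0503, 0.067]
tool_rot: [0.49, 0.51, -0.491, 0.509]
ft_force: [-0.1, 0.1, -3.2]
grip_width: 0.0157
```

Run:
```python
from H import *
p,y,im=avg(4); cv2.imwrite('pics/w17.png',im); print(p,y); np.save('wp3.npy',arm.camera_params('wrist'),allow_pickle=True)
for c in ('scene','top'): cv2.imwrite(f'pics/{c}2.png',arm.snapshot(c))
plan([.4262,.0489,.03],2.16)
```

```text
[0.4269986  0.05056468 0.06719571] -357.7930114489951
t 29.2 pos [0.4275 0.0509 0.0678] w 0.0153 F [-0.3  0.5 -3. ] cur yaw 2.23 tilt [-1. -0. -0.]
SHIFT [37.8 -1.4  1.9] dist 38 SPIN 0.07
```

View pics/w17.png

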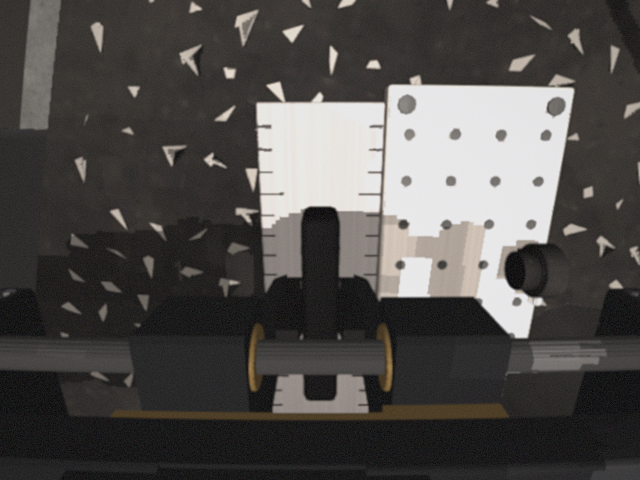

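View pics/scene2.png

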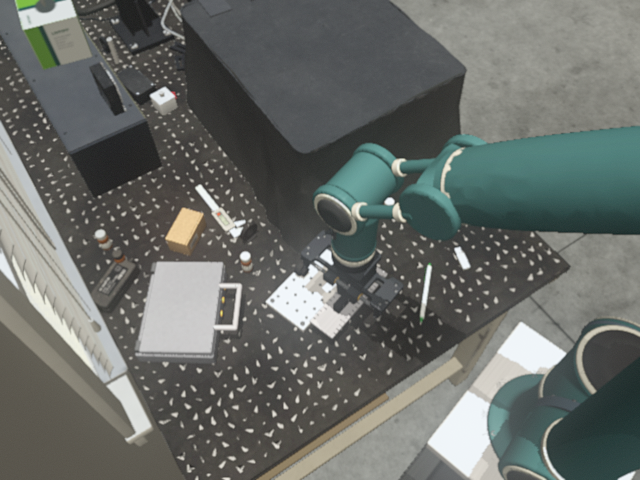

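Request:
jog_arm(series=[[[1,15,0,0,0],[1,28,0,0,0],[1,35,0,0,0],[1,38,0,0,0],[1,38,0,0,0]]])

```text
clock: 29.7
position: [0.4275, 0.0508, 0.0298]
tool_rot: [0.49, 0.51, -0.491, 0.509]
ft_force: [-0.6, -0.1, -3.6]
grip_width: 0.0156
```

Run:
```python
from H import *
p,y,im=avg(4); cv2.imwrite('pics/w18.png',im); print(p,y)
u=np.array([.9993,.0377]);d=p[:2]-[.4632,.0503];print('board frame x,y',d@u,d@[-u[1],u[0]])
plan([.4352,.0502,.028],2.16)
```

```text
[0.42800158 0.0507614  0.03024761] -357.8064039543423
board frame x,y -0.035156390238582066 0.0017880622964557562
t 29.9 pos [0.4284 0.0507 0.0306] w 0.0155 F [-0.6  0.6 -3.6] cur yaw 2.19 tilt [-1.     0.001 -0.   ]
SHIFT [2.6 6.8 0.8] dist 7 SPIN 0.03
```

View pics/w18.png

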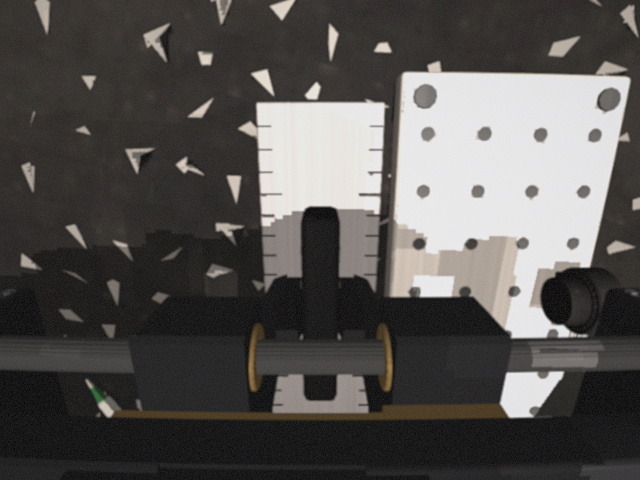

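Request:
jog_arm(series=[[[1,1,2,0,0],[1,1,4,0,0],[1,1,5,0,0],[1,1,6,0,0],[1,1,6,0,0]]])

```text
clock: 30.4
position: [0.434, 0.0509, 0.0291]
tool_rot: [0.49, 0.509, -0.49, 0.509]
ft_force: [-0.3, 0.1, -2.4]
grip_width: 0.0154
```

```bash
cat > st.py <<'E'
from H import *
P=[];F=[];Y=[]
for i in range(4):
    p,M,s=tool();P.append(p);F.append(np.r_[s['ft_force'],s['torque']]);Y.append(np.degrees(np.arctan2(M[1,1],M[0,1])));im=arm.snapshot('wrist')
p=np.mean(P,0);u=np.array([.9993,.0377]);d=p[:2]-[.4632,.0503]
print('p',p.round(4),'yaw',round(np.mean(Y),2),'board x,y',(d@u).round(4),(d@[-u[1],u[0]]).round(4),'F',np.mean(F,0).round(2),'w',s['grip_width'].round(4),'t',s['clock'])
cv2.imwrite('pics/st.png',im)
E
python3 st.py
```

```text
Traceback (most recent call last):
  File "st.py", line 6, in <module>
    print('p',p.round(4),'yaw',round(np.mean(Y),2),'board x,y',(d@u).round(4),(d@[-u[1],u[0]]).round(4),'F',np.mean(F,0).round(2),'w',s['grip_width'].round(4),'t',s['clock'])
                                                                                                                                      ^^^^^^^^^^^^^^^^^^^^^
AttributeError: 'float' object has no attribute 'round'
```

Request:
jog_arm(series=[[[1,0,1,0,0],[1,0,2,0,0],[1,0,2,0,0],[1,0,2,0,0]]])

```text
clock: 31.0
position: [0.4346, 0.0509, 0.0286]
tool_rot: [0.49, 0.51, -0.491, 0.509]
ft_force: [-4.0, 0.2, -1.1]
grip_width: 0.0157
```

```bash
sed -i "s/s\['grip_width'\].round(4)/round(s['grip_width'],4)/" st.py; python3 st.py
```

```text
p [0.4346 0.0509 0.0286] yaw 2.19 board x,y -0.0286 0.0017 F [-4.74 -0.29 -0.98 -0.07  0.72  0.1 ] w 0.0158 t 31.15
```

View pics/st.png

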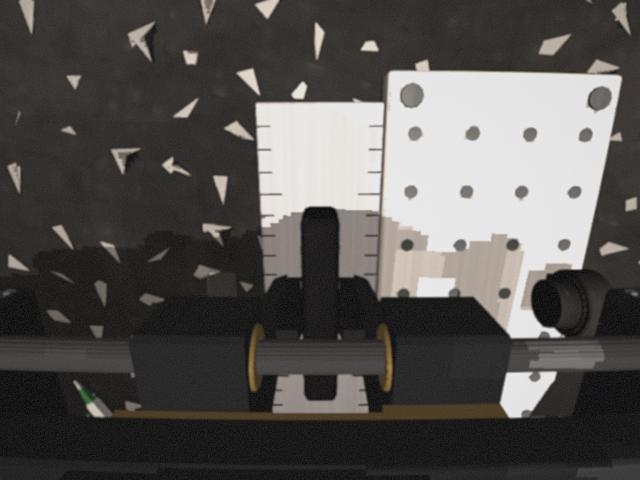

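Request:
jog_arm(series=[[[1,1,1,0,0],[1,1,1.5,0,0],[1,1,1.5,0,0]]])

```text
clock: 31.5
position: [0.4346, 0.0509, 0.0281]
tool_rot: [0.489, 0.511, -0.492, 0.508]
ft_force: [-12.2, -0.3, 10.4]
grip_width: 0.0157
```

```bash
python3 st.py
```

```text
p [0.4346 0.051  0.0281] yaw 2.19 board x,y -0.0286 0.0017 F [-12.31  -0.51  10.5   -0.14   1.69   0.09] w 0.0155 t 31.65
```

Request:
jog_arm(series=[[[0.9,0,0,0,0],[0.8,0,0,0,0],[0.6,0,0,0,0],[0.5,0,0,0,0],[0.5,0,0,0,0]]])

```text
clock: 32.2
position: [0.4392, 0.0512, 0.0289]
tool_rot: [0.491, 0.509, -0.489, 0.51]
ft_force: [0.1, -0.3, -0.6]
grip_width: 0.0394
```

```bash
python3 st.py
```

```text
p [0.4387 0.0511 0.0287] yaw 2.18 board x,y -0.0245 0.0018 F [ 0.05 -0.39 -0.13 -0.03 -0.11 -0.01] w 0.0443 t 32.35
```

Request:
jog_arm(series=[[[0.5,-15,0,0,0],[0.5,-50,0,0,0],[0.3,-100,0,0,0],[0,-140,0,0,0],[0,-140,0,0,0]]])

```text
clock: 32.9
position: [0.4421, 0.0514, 0.1747]
tool_rot: [0.494, 0.506, -0.487, 0.512]
ft_force: [1.2, 0.3, 0.6]
grip_width: 0.0659
```

```bash
python3 st.py; cp pics/st.png pics/w19.png
python3 - <<'E'
from H import *
cv2.imwrite('pics/w19z.png',cv2.resize(cv2.imread('pics/w19.png')[80:330,150:500],None,fx=2.2,fy=2.2,interpolation=cv2.INTER_CUBIC))
np.save('wp4.npy',arm.camera_params('wrist'),allow_pickle=True)
E
```

```text
p [0.4394 0.0512 0.1708] yaw 2.18 board x,y -0.0238 0.0018 F [ 0.16  0.04  0.19 -0.05 -0.1   0.  ] w 0.078 t 33.05
```

View pics/w19z.png

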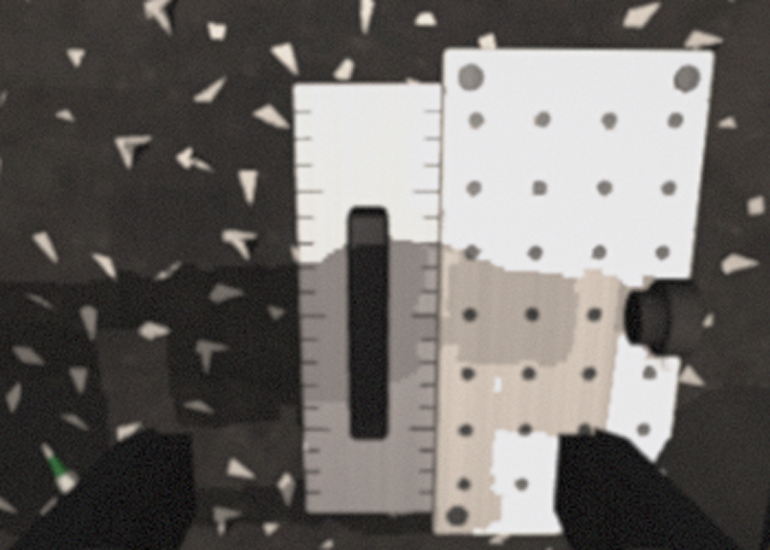

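The straightedge is flush and centred on the board edge in the wrist view. Now the lid bar.

Run:
```python
from H import *
def z(pts,sx,sy,off): return np.array(pts,float)/[sx,sy]+np.array(off)
t=px2w('top',z([(262,294),(378,232)],3.6,2.75,(150,130)),.044)
print('bar top',t.round(4),t.mean(0))
h=px2w('top',z([(50,180),(268,52)],3.6,2.75,(150,130)),.044); print('hinge corners top',h.round(4),h.mean(0))
s=px2w('scene',z([(300,272),(306,155)],2.8,2.8,(130,230)),.044); print('bar scene',s.round(4),s.mean(0))
hs=px2w('scene',z([(25,340),(72,92)],2.8,2.8,(130,230)),.044); print('hinge scene',hs.round(4),hs.mean(0))
for v in (t[1]-t[0],h[1]-h[0],s[1]-s[0],hs[1]-hs[0]): print(np.degrees(np.arctan2(v[1],v[0])),np.linalg.norm(v))
```

```text
bar top [[0.5506 0.2512 0.044 ]
 [0.6059 0.1739 0.044 ]] [0.57822681 0.2125312  0.044     ]
hinge corners top [[0.6544 0.3996 0.044 ]
 [0.7729 0.2532 0.044 ]] [0.71365512 0.32637937 0.044     ]
bar scene [[0.5481 0.2392 0.044 ]
 [0.6101 0.1725 0.044 ]] [0.57908561 0.20584193 0.044     ]
hinge scene [[0.6508 0.3966 0.044 ]
 [0.7762 0.2498 0.044 ]] [0.71349839 0.32316839 0.044     ]
-54.39959866398519 0.09502115350566209
-51.0030851963246 0.18830383202098794
-47.03991731700035 0.0910592681096918
-49.50998067195457 0.1930013934504693
```

```bash
python3 -c "
from H import *
plan([.5785,.2095,.17],40.5)"
```

```text
t 33.1 pos [0.4362 0.051  0.1667] w 0.0817 F [-0.4  0.1 -0.5] cur yaw 2.18 tilt [-1.    -0.002  0.   ]
SHIFT [  -3.7  148.2 -153. ] dist 213 SPIN -38.32
```

Request:
jog_arm(series=[[[0,-10,30,-30,-8],[0,-20,60,-62,-16],[0,-20,95,-98,-24],[0,-15,130,-133,-32],[0,-10,145,-150,-38.3]]])

```text
clock: 33.6
position: [0.5777, 0.209, 0.1753]
tool_rot: [0.294, 0.644, -0.294, 0.642]
ft_force: [-0.5, -0.2, 0.9]
grip_width: 0.0886
```

Request:
jog_arm(series=[[[0,0,0,0,0],[0,0,0,0,0]]])

```text
clock: 33.8
position: [0.5747, 0.206, 0.1751]
tool_rot: [0.295, 0.643, -0.298, 0.641]
ft_force: [-0.4, 0.2, -0.7]
grip_width: 0.088
```

```bash
python3 st.py; cp pics/st.png pics/w20.png
python3 - <<'E'
from H import *
np.save('wp5.npy',arm.camera_params('wrist'),allow_pickle=True)
plan([.5785,.2095,.047],40.5)
print(w2px('wrist',[[.5785,.2095,.044],[.7135,.325,.044]]))
E
```

```text
p [0.5749 0.2055 0.1762] yaw 40.39 board x,y 0.1175 0.1509 F [-0.47  0.01 -0.19 -0.01 -0.1   0.  ] w 0.0878 t 33.95
t 34.0 pos [0.5755 0.2053 0.1778] w 0.0881 F [ 0.5 -0.5 -0.5] cur yaw 40.37 tilt [-1.    -0.001 -0.   ]
SHIFT [130.8   5.1  -1.2] dist 131 SPIN -0.13
[[326.23939617 225.97447273]
 [539.0409316  225.49541603]]
```

View pics/w20.png

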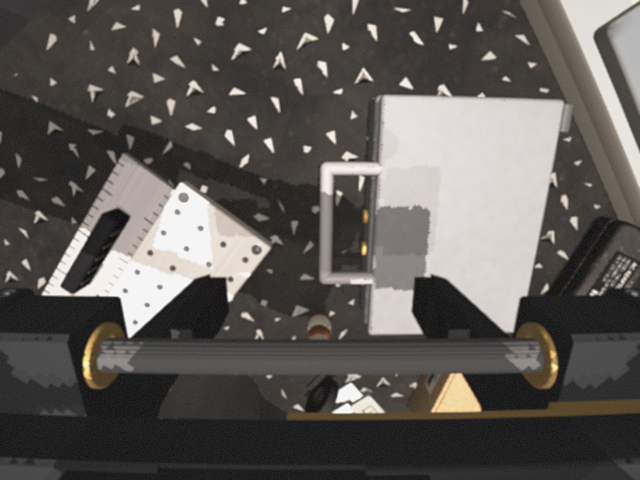

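Request:
jog_arm(series=[[[0.73,20,5,-1,0],[0.73,40,5,-1,0],[0.73,60,5,-1,0],[0.73,80,5,-1,0],[0.73,80,5,-1,0]]], force=30)

```text
clock: 34.5
position: [0.5768, 0.2088, 0.0953]
tool_rot: [0.295, 0.643, -0.298, 0.64]
ft_force: [-0.3, 0.2, -0.0]
grip_width: 0.05
```

Request:
jog_arm(series=[[[0.73,0,0,0,0],[0.73,0,0,0,0],[0.73,0,0,0,0]]])

```text
clock: 34.8
position: [0.5807, 0.2106, 0.0998]
tool_rot: [0.297, 0.641, -0.296, 0.643]
ft_force: [1.2, 0.8, -0.3]
grip_width: 0.0261
```

```bash
python3 st.py; cp pics/st.png pics/w21.png
python3 - <<'E'
from H import *
plan([.5785,.2095,.047],40.5)
print(w2px('wrist',[[.5785,.2095,.044]]))
E
```

```text
p [0.5804 0.2106 0.0995] yaw 40.47 board x,y 0.1232 0.1558 F [ 0.69  0.25  0.1  -0.01 -0.14  0.02] w 0.0235 t 34.95
t 35.0 pos [0.58   0.2106 0.0988] w 0.0241 F [-0.1  0.3 -0.1] cur yaw 40.48 tilt [-1.     0.001  0.   ]
SHIFT [51.8 -1.9 -0.1] dist 52 SPIN -0.02
[[316.72669309 261.62618414]]
```

View pics/w21.png

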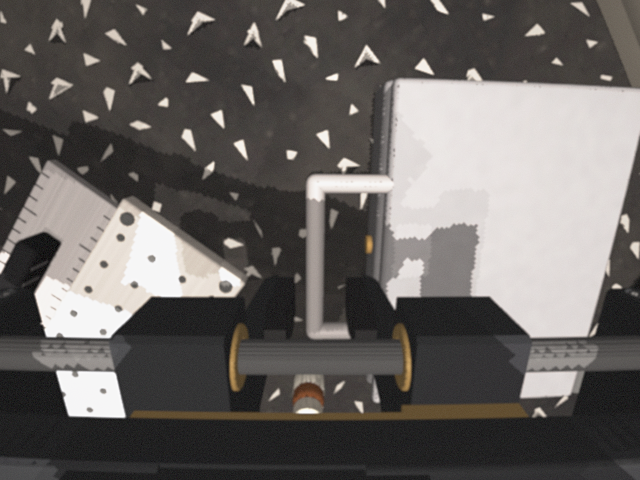

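Request:
jog_arm(series=[[[0.73,15,-2,0,0],[0.73,30,-2,0,0],[0.73,42,-2,0,0],[0.73,51,-2,0,0],[0.73,51,-2,0,0]]])

```text
clock: 35.5
position: [0.5762, 0.2086, 0.0442]
tool_rot: [0.295, 0.643, -0.297, 0.641]
ft_force: [0.1, 1.0, 0.0]
grip_width: 0.0238
```

```bash
python3 st.py
```

```text
p [0.5773 0.209  0.0458] yaw 40.49 board x,y 0.1201 0.1542 F [-0.05  0.13  0.1  -0.05 -0.13 -0.02] w 0.0238 t 35.65
```

View pics/st.png

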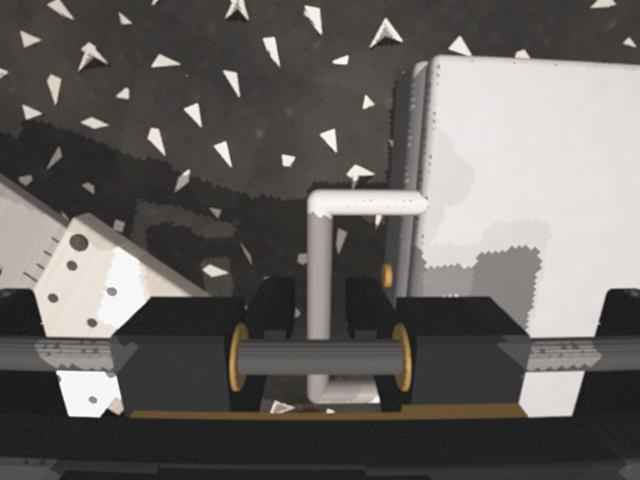

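Request:
jog_arm(series=[[[1,0,0,0,0],[1,0,0,0,0],[1,0,0,0,0],[1,0,0,0,0]]])

```text
clock: 36.1
position: [0.5779, 0.2088, 0.0473]
tool_rot: [0.296, 0.642, -0.296, 0.642]
ft_force: [-1.6, -3.0, 2.1]
grip_width: 0.0092
```

```bash
python3 st.py
```

```text
p [0.5779 0.2088 0.0472] yaw 40.48 board x,y 0.1206 0.1541 F [-1.75 -3.44  1.87 -0.46  0.11 -0.04] w 0.009 t 36.25
```

Gripped (9 mm opening). Starting the arc, first to 25°.

Request:
jog_arm(series=[[[1,-15.7,0.7,0,0],[1,-31.3,2.7,0,0],[1,-46.6,6.1,0,0],[1,-61.6,10.9,0,0],[1,-76.1,16.9,0,0]]])

```text
clock: 36.8
position: [0.5933, 0.2216, 0.1248]
tool_rot: [0.298, 0.641, -0.294, 0.643]
ft_force: [10.6, 5.6, -11.5]
grip_width: 0.0085
```

```bash
python3 st.py
```

```text
p [0.594  0.2222 0.1265] yaw 40.48 board x,y 0.1372 0.1668 F [ 6.43  3.57 -4.32  0.36 -1.   -0.05] w 0.0087 t 36.95
```

View pics/st.png

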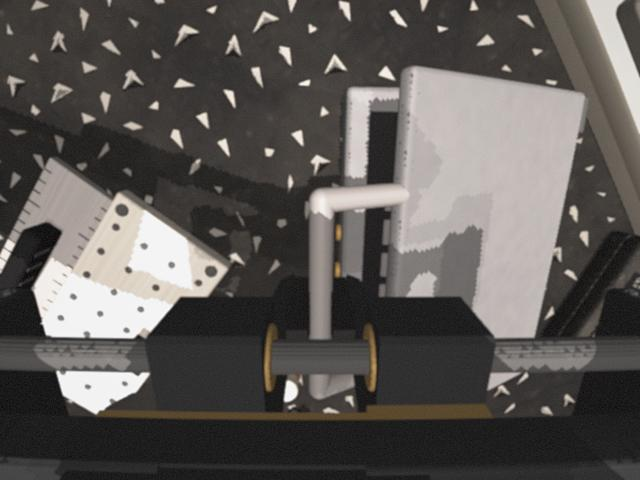

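Request:
jog_arm(series=[[[1,-13.9,8.2,0,0],[1,-27.1,16.7,0,0],[1,-39.6,26.2,0,0],[1,-51.2,36.8,0,0],[1,-61.8,48.4,0,0]]])

```text
clock: 37.5
position: [0.6291, 0.2516, 0.1838]
tool_rot: [0.296, 0.641, -0.296, 0.643]
ft_force: [11.9, 0.1, -18.4]
grip_width: 0.0089
```

```bash
python3 st.py
```

```text
p [0.6304 0.2526 0.1852] yaw 40.5 board x,y 0.1747 0.1959 F [ 10.42   1.58 -12.63   0.13  -1.58  -0.04] w 0.0093 t 37.65
```

View pics/st.png

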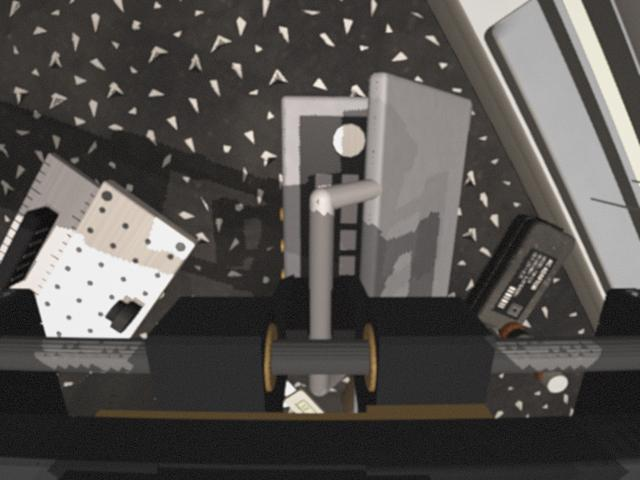

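Request:
jog_arm(series=[[[1,-5,6,0,0],[1,-9.5,12.5,0,0],[1,-14,19,0,0],[1,-18,25,0,0],[1,-18,25,0,0]]])

```text
clock: 38.2
position: [0.6477, 0.2672, 0.2011]
tool_rot: [0.296, 0.642, -0.297, 0.643]
ft_force: [8.2, -0.8, -12.3]
grip_width: 0.0088
```

```bash
python3 st.py
```

```text
p [0.6477 0.2672 0.2011] yaw 40.49 board x,y 0.1926 0.2098 F [  8.49  -0.93 -12.29  -0.24  -1.41  -0.04] w 0.0087 t 38.35
```

View pics/st.png

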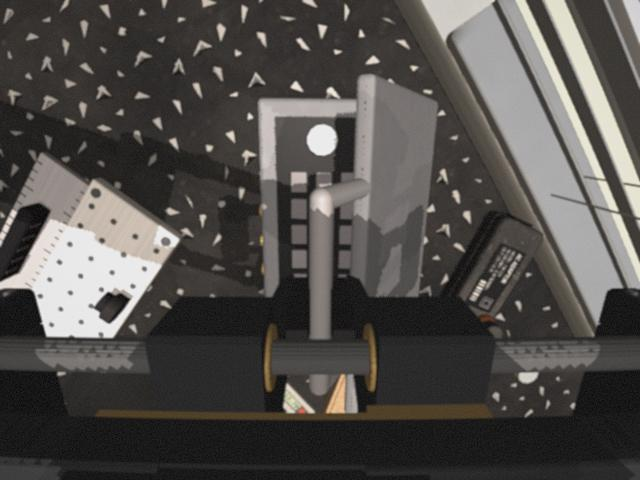

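Request:
jog_arm(series=[[[0.9,0,0,0,0],[0.8,0,0,0,0],[0.65,0,0,0,0],[0.65,0,0,0,0],[0.65,0,0,0,0]]])

```text
clock: 38.9
position: [0.6468, 0.2682, 0.204]
tool_rot: [0.296, 0.642, -0.296, 0.642]
ft_force: [-0.0, 0.0, -0.1]
grip_width: 0.0308
```

Request:
jog_arm(series=[[[0.65,-15,0,0,0],[0.65,-40,0,0,0],[0.65,-65,0,0,0],[0.65,-90,0,0,0],[0.65,-90,0,0,0]]])

```text
clock: 39.4
position: [0.649, 0.2688, 0.2998]
tool_rot: [0.299, 0.64, -0.294, 0.645]
ft_force: [0.1, 1.1, 1.1]
grip_width: 0.0308
```

```bash
python3 st.py; python3 -c "
from H import *
plan([.50,.05,.30],40.5)"
```

```text
p [0.6476 0.2682 0.2959] yaw 40.49 board x,y 0.1925 0.2108 F [-0.06  0.34 -0.09 -0.01 -0.12 -0.01] w 0.0309 t 39.55
t 39.6 pos [0.646  0.2675 0.2914] w 0.0304 F [ 0.4 -0.7  0.4] cur yaw 40.49 tilt [-1.    -0.002 -0.001]
SHIFT [  -8.1 -252.3   70.7] dist 262 SPIN -0.01
```

View pics/st.png

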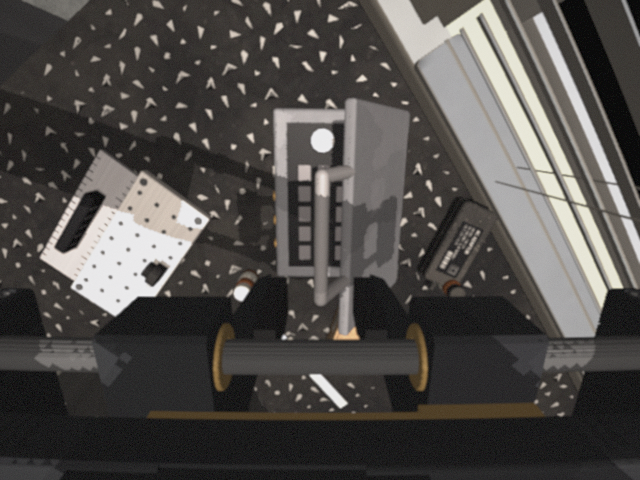

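Request:
jog_arm(series=[[[0.65,-10,-50,14,0],[0.65,-15,-98,28,0],[0.65,-15,-145,42,0],[0.65,-15,-190,55,0],[0.65,-15,-230,65,0]]])

```text
clock: 40.1
position: [0.5116, 0.0672, 0.3058]
tool_rot: [0.295, 0.643, -0.297, 0.641]
ft_force: [0.1, -0.5, 0.5]
grip_width: 0.0307
```

```bash
python3 -c "
from H import *
plan([.24,-.48,.30],40.5)"
```

```text
t 40.1 pos [0.5116 0.0672 0.3058] w 0.0307 F [ 0.1 -0.5  0.5] cur yaw 40.47 tilt [-1.    -0.003 -0.002]
SHIFT [   7.2 -561.8  240. ] dist 611 SPIN -0.03
```

Request:
jog_arm(series=[[[0.65,0,-225,96,0],[0.65,0,-225,96,0],[0.65,0,-225,96,0],[0.65,0,-225,96,0],[0.65,0,-225,96,0]]])

```text
clock: 40.6
position: [0.403, -0.1513, 0.3062]
tool_rot: [0.296, 0.643, -0.296, 0.641]
ft_force: [1.4, 0.5, 0.4]
grip_width: 0.0306
```

Request:
jog_arm(series=[[[0.65,0,-225,96,0],[0.65,0,-225,96,0],[0.65,0,-225,96,0],[0.65,0,-225,96,0],[0.65,0,-225,96,0]]])

```text
clock: 41.1
position: [0.2943, -0.3703, 0.3061]
tool_rot: [0.297, 0.643, -0.296, 0.641]
ft_force: [0.3, -0.1, -0.2]
grip_width: 0.0307
```

Request:
jog_arm(series=[[[0.65,0,-50,20,0],[0.65,0,-100,40,0],[0.65,0,-120,48,0],[0.65,0,-120,48,0],[0.65,0,-120,48,0]]])

```text
clock: 41.6
position: [0.2357, -0.4829, 0.3059]
tool_rot: [0.298, 0.643, -0.296, 0.641]
ft_force: [-0.7, 0.4, -0.7]
grip_width: 0.0311
```

Run:
```python
from H import *
for c in ('top','scene'):
    im=arm.snapshot(c);cv2.imwrite(f'pics/{c}3.png',im)
print(arm.read_state()['position'],arm.read_state()['clock'])
a=cv2.imread('pics/top3.png')[130:330,150:490]; b=cv2.imread('pics/scene3.png')
cv2.imwrite('pics/top3z.png',cv2.resize(a,None,fx=2.3,fy=2.3,interpolation=cv2.INTER_CUBIC))
cv2.imwrite('pics/scene3z.png',cv2.resize(b[150:400,120:480],None,fx=2.2,fy=2.2,interpolation=cv2.INTER_CUBIC))
```

```text
[ 0.23658309 -0.48222261  0.30683477] 41.7
```

View pics/top3z.png

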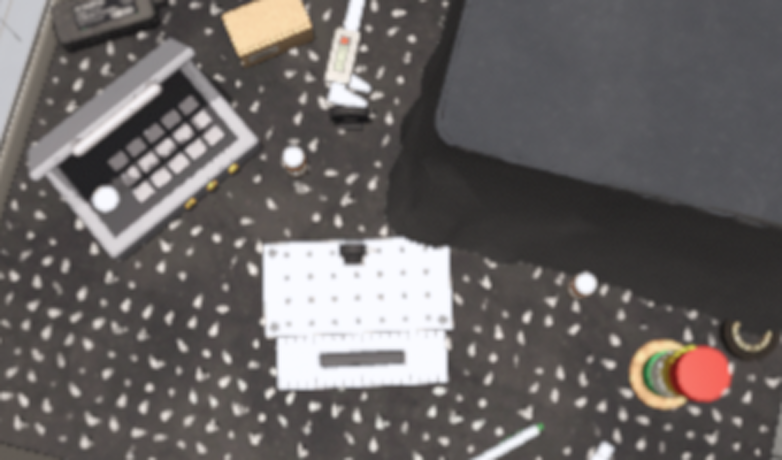

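View pics/scene3z.png

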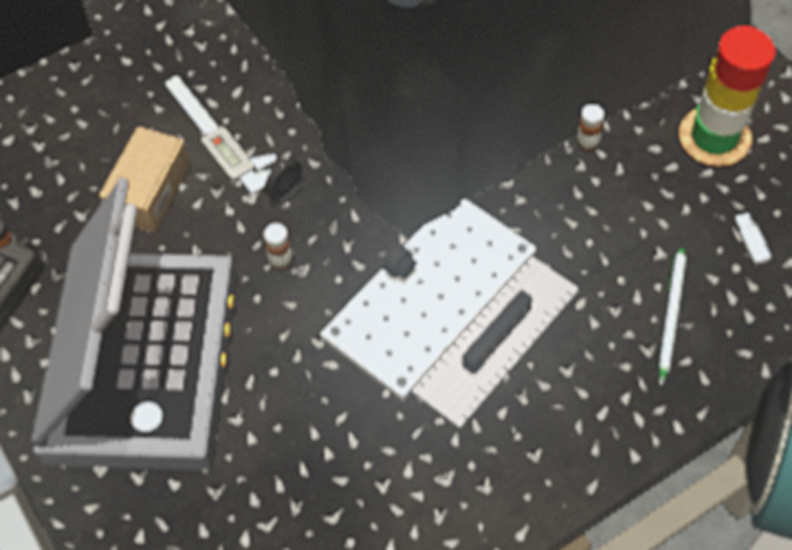

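The top and scene views show the column upright on the coaster, the rule along the board, the lid raised and both vials standing. I'll check the numbers with overlays.

Run:
```python
from H import *
b0=np.array([.5782,.2092,.044]); u=np.array([.7604,.6494,0]); v=np.array([-.6494,.7604,0]); h=b0+.18*u
for c in ('scene','top'):
    im=cv2.imread(f'pics/{c}3.png')
    x0,y0,S=(130,210,6) if c=='scene' else (155,140,7)
    W=im[y0:y0+(95 if c=='scene' else 80),x0:x0+(100 if c=='scene' else 105)]
    W=cv2.resize(W,None,fx=S,fy=S,interpolation=cv2.INTER_CUBIC)
    for th,col in((50,(255,0,0)),(60,(0,255,0)),(70,(0,0,255))):
        t=np.radians(th); B=h-.18*np.cos(t)*u+[0,0,.18*np.sin(t)]
        q=w2px(c,[B+v*.045,B-v*.045]); q=((q-[x0,y0]+.5)*S).astype(int)
        cv2.line(W,tuple(q[0].tolist()),tuple(q[1].tolist()),col,1)
        q=((w2px(c,[h+v*.09,h-v*.09])-[x0,y0]+.5)*S).astype(int); cv2.line(W,tuple(q[0].tolist()),tuple(q[1].tolist()),(255,0,255),1)
    cv2.imwrite(f'pics/lid_{c}.png',W)
    # stack overlay
    im=cv2.imread(f'pics/{c}3.png'); ctr=w2px(c,[[.418,-.2765,.08]])[0].astype(int); x0,y0=ctr-45; S=6
    W=cv2.resize(im[y0:y0+90,x0:x0+90],None,fx=S,fy=S,interpolation=cv2.INTER_CUBIC)
    a=np.linspace(0,2*np.pi,60)
    for z,r in((.006,.0365),(.042,.025),(.078,.025),(.114,.025),(.15,.025)):
        P=np.c_[.418+r*np.cos(a),-.2765+r*np.sin(a),0*a+z]; q=((w2px(c,P)-[x0,y0]+.5)*S).astype(np.int32)
        cv2.polylines(W,[q.reshape(-1,1,2)],True,(255,0,255),1)
    cv2.imwrite(f'pics/stk_{c}.png',W)
W=np.hstack([cv2.resize(cv2.imread(f'pics/stk_{c}.png'),(400,400)) for c in('scene','top')]);cv2.imwrite('pics/stk.png',W)
W=np.hstack([cv2.resize(cv2.imread(f'pics/lid_{c}.png'),(400,380)) for c in('scene','top')]);cv2.imwrite('pics/lid.png',W)
```

```text
(no output)
```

View pics/stk.png

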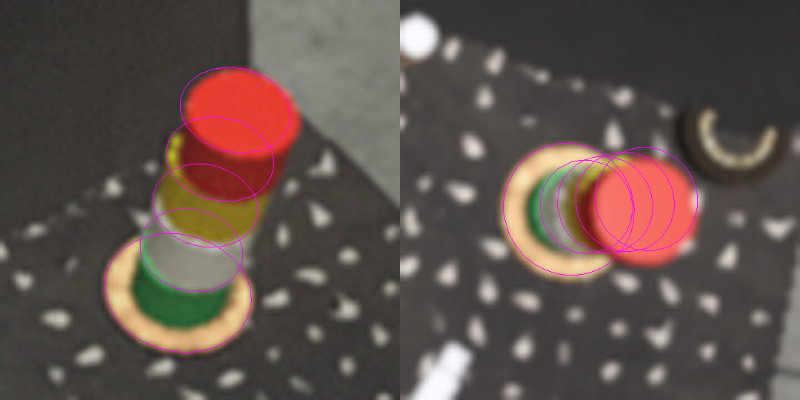

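View pics/lid.png

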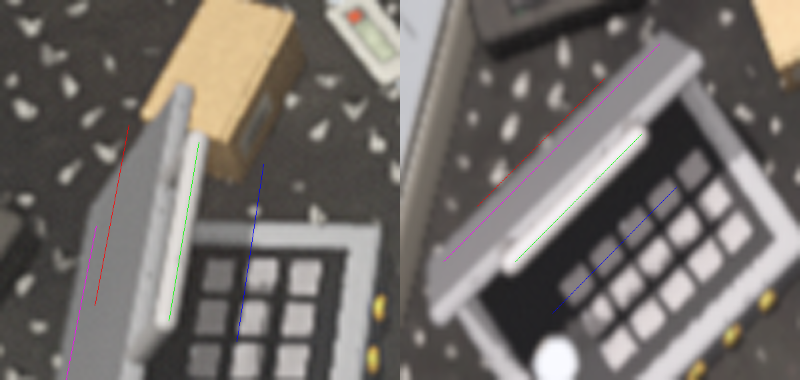

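Run:
```python
from H import *
wp=np.load('wp4.npy',allow_pickle=True).item()
im=cv2.imread('pics/w19.png')
f=lambda pts,zz: px2w('wrist',(np.array(pts,float)+.5)/2.2-.5+[150,80],zz,wp)[:,:2]
r=f([(294,85),(307,513),(441,85),(434,513)],.008); b=f([(443,50),(433,532)],.014)
e=(b[0]-b[1]);e/=np.linalg.norm(e); n=np.array([e[1],-e[0]]); mid=b.mean(0)
for k in (r[:2],r[2:]):
    d=k[0]-k[1]; print('ang diff rad',np.arctan2(d[1],d[0])-np.arctan2(e[1],e[0]),'x',[(q-mid)@n for q in k])
print('centre',(r.mean(0)-mid)@n,(r.mean(0)-mid)@e,'board ang',np.degrees(np.arctan2(e[1],e[0])),np.linalg.norm(b[0]-b[1]))
for c in ('top','scene'):
    im=cv2.imread(f'pics/{c}3.png')
    p=w2px(c,[[.4346,.0509,.0]])[0].astype(int)
    cv2.imwrite(f'pics/rl_{c}.png',cv2.resize(im[p[1]-50:p[1]+50,p[0]-65:p[0]+65],None,fx=6,fy=6,interpolation=cv2.INTER_CUBIC))
```

```text
ang diff rad -0.001420679416395565 x [np.float64(-0.05518974666742181), np.float64(-0.05544490526210012)]
ang diff rad 0.004207452754594998 x [np.float64(-3.272053627963518e-06), np.float64(0.0007518568138894098)]
centre -0.027471516792315118 -0.002901523890140698 board ang 92.35395230773675 0.19729687655901337
```

View pics/rl_scene.png

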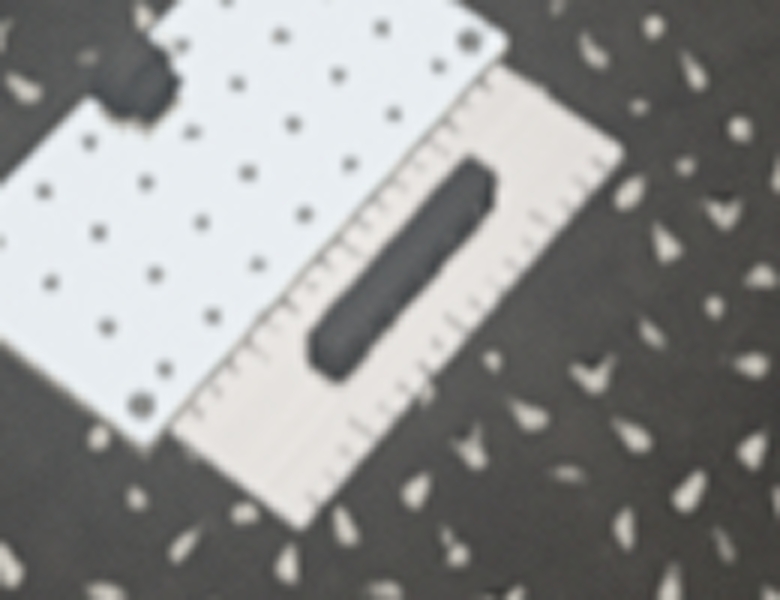

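Run:
```python
from H import *
s=arm.read_state();print(s['clock'],s['dq'].round(3)); print(arm.sign_off())
```

```text
41.7 [ 0.013 -0.011 -0.002 -0.003 -0.004 -0.004]
the job is handed in; nothing more can be done
None
```

The alignment corner is set up and the job was handed in at 41.7 s. `sign_off` reports no verdict, so what follows rests on my own checks.

- **Covers:** Green, white, yellow and red are stacked mouth-down on the coaster, in that order from the bottom. Blue was not in the scene. Overlays in the scene and top pictures put them a few mm at most from the common axis, judged by eye rather than fitted.
- **Straightedge:** It had been knocked a few cm aside, so I measured it again before gripping. I then pressed it against the board edge to about 12 N and let go. Measured afterwards, its middle is about 27.5 mm in front of the edge (28 mm is exact contact), within about 0.004 rad of parallel and about 3 mm off centre. The last scene picture shows it flush.
- **Screen lid:** It is open to about 60°. The arm's travel works out to 60.0°, and the bar lies on the 60° overlay in both camera pictures.
- **Vials and arm:** Both vials were upright in the last pictures, and the arm was clear of everything.

No check failed. The cameras disagreed with each other by about 2 mm, as their calibration allows. I saw no sign of the grip slackening.

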